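# Set up the nozzle camera on its risers

## Robot

A 6-joint arm with a two-finger parallel gripper is mounted at the origin on the work surface. World frame = base frame: x ahead of the robot, y to its left, z up, the work surface at z = 0. Lengths are in m, angles in degrees, forces in N, time in s.
With the tool pointing down it reaches from about 0.35 to 0.95 m from the base axis. Payload 17.4 kg.
Tool frame: the origin (TCP) lies on the front face of the gripper's body, between the roots of the fingers; the fingertips stand 84 mm ahead of it and the grasp point (between the pads) lies 65 mm ahead of it (r.finger_overhang is the distance from the TCP to the fingertips, in m); z points along the fingers, y is the line along which they close (so a half turn about z gives the same grasp; the last joint's range is limited). The gripper opens to 93 mm and grips with 3 to 60 N. Pads are 15 mm wide; open, the fingers measure 128 mm over their backs; the gripper's body (75 mm by 188 mm) begins 65 mm behind the grasp point.
Start: joints at [64.756, 6.646, 82.598, -0, 90.757, -2.166], TCP at [0.265, 0.621, 0.303] pointing down, gripper open.
Joint ranges: [-162.19, 162.19], [-47.58, 125.68], [4.15, 143.07], [-65.23, 245.23], [0.69, 171.88], [-170.13, 170.13]. Speed limits (degrees/s): [108.29, 108.29, 127.2, 180, 180, 180].

## Interface

Orientations are given as a 3x3 rotation matrix whose columns are the frame's x, y, z axes.
In Python, from rig import r, cams, workorder, finder gives the robot as it stands. The module is installed in compiled form; this text tells all that it offers.
- The arm moves only by the tool carry_out, never from a script. Its argument "steps" is a list of rows, each a list of 3 entries, a list of its own where there are three numbers: the finger opening in cm, from 0 to 9.3, then the shift along the world's x, y, z in cm, then the turn, a rotation vector about the world's x, y, z in rad. A call has 1 to 10 rows; each row is the pose to reach, as a shift and turn from the pose commanded when the call began; what a row does not reach only later rows make up. A row lasts 1/10 s, in which the tool goes at most 50 mm and 8.59 degrees, less where a joint would pass 70% of its speed; a pose out of reach is approached as far as the arm can. A call with a gripper value outside its range is refused whole. The fingers move at their own pace and stop on an object; "squeeze" is the grip in N (left out, the last holds). Time passes only in rows, so rows that repeat a pose let the fingers close. It gives the time, the measured TCP pose, the force, the opening and the grip force at its end, in the units of the state.
- r.observe(): the state, without advancing time (a new reading comes with each control period).
- cams.capture(name): name is "scene" or "top" or "wrist"; returns (picture, depth): 420x560x3 uint8, red, green, blue; 420x560 float32, m along the optical axis (not along the pixel's ray), 0 where there is no reading.
- cams.camera_params(name): a dict with "intrinsics" (3x3 intrinsics, pixels), "R" (3x3) and "t" (3): a world point X has camera coordinates R X + t. Camera axes: x right, y down, z forward; pixel columns grow to the right and rows downward; lengths in m; the calibration is good to about 2 mm. A picture is of the moment at which its call begins: read the wrist's pose just before it. camera_params takes no time and is no camera call; for the wrist camera it gives the pose at the moment of the call.
- workorder.sign_off(): hands the job in; it is judged then, once.
Trained networks look in the newest picture that a camera, given by its name, has taken for a name from the list of things; names that differ only in an ending like _2 or _b are one class to them, and where a whole thing is asked for, a point or a joint stands for the part that bears it (a point fixed in the world has none). Each returns a list of dicts, best first, with "score" (0 to 1); they miss things now and then, are a little off and sometimes report something else, mostly with a low value. They report only what shows in the picture. A call takes as long as a camera call. They do not tell look-alikes from the thing itself.
- finder.find_in(label, camera): "position" ([column, row] in pixels, amid what is visible of it).
- finder.pinpoint(label, camera): "position" ([column, row] in pixels: a listed point, or the origin of a listed thing).
The state is a dict: "time": time; "joints": joint angles; "dq": joint speeds; "effort": joint torques, N m; "tool_pos": TCP position; "ee_rot": TCP orientation; "wrist_force": force on the tool from outside, world axes, zero at the start; "moment": the same for the moment, N m; "grip_width": finger opening in m; "grasp_force": force on a finger pad.
Only numpy, scipy, OpenCV 4.12 (cv2) and the standard library are available. Lean on these libraries where they do the work, as an engineer would, in place of code of your own. Each camera call takes 0.05 s, during which the arm holds its last target. There are 200 camera calls.

## Task

Set up the nozzle-alignment camera beside the printer: stack all the grey riser discs centred on the round aluminium base, then put the camera on top of them, centred and with its lens facing straight up. The camera lies lens down in a tight foam cutout: take it out by raising the end that stands free in the scoop first, while its other end is still down in the cutout, and then turn it over (the rubber mat is free for that). Leave the other things on the desk where they are.

Things in the scene. Friction and masses are not known exactly. Their poses are not given: they have to be found in the camera images.
- tray: Fixed dark foam tray, 150 (x) x 130 (y) mm, rim 32 mm above the desk. Origin on the desk under the cutout's centre; +x points to the scooped end. Full-height foam: all of x from -75 to -27 mm, and beside the cutout (|y| over 21.5 mm) at x from -27 to -8 mm. From x = -8 to +75 mm it is scooped down to 4 mm at both sides of the camera, for fingers.
- cutout (a point): Centre of the cutout's floor, 14 mm above the desk, straight over the tray's origin, axes as the tray's. The floor is 53 x 40 mm, as a pedestal between the scoops. The cutout is 43 mm wide; end wall (full height) at x = -27 mm, low stop at x = +28 mm (6 mm thick, 30 mm wide, 4 mm above the floor).
- camera: Loose camera module, a box 52 (x) x 40 (y) x 26 (z) mm, 0.11 kg. Origin at its centre. +z points out of the aluminium BACK, -z out of the black face with the flush lens; +x is the free end (in the scoop at the start), -x the held end (metal socket in it). Starts lens down in the cutout, axes along the tray's, centre 27 mm above the desk. Stands by itself on an end.
- camera_tail (a point): Middle of the camera's lens-side edge at its held end: camera frame (-26, 0, -13) mm.
- base: Fixed round aluminium base, 104 mm across, 8 mm high, for the stack. Origin at the centre of its underside, on the desk; z up.
- mat: Fixed black rubber mat, 130 x 130 x 2 mm, free working place. Origin at the centre of its underside.
- disc1: Loose grey printed riser disc, 56 mm across, 12 mm thick, 35 g; origin at the centre of its underside, z its axis. All the discs are alike; three to five are present.
- disc2: Loose grey printed riser disc, 56 mm across, 12 mm thick, 35 g; origin at the centre of its underside, z its axis. All the discs are alike; three to five are present.
- disc3: Loose grey printed riser disc, 56 mm across, 12 mm thick, 35 g; origin at the centre of its underside, z its axis. All the discs are alike; three to five are present.
- disc4: Loose grey printed riser disc, 56 mm across, 12 mm thick, 35 g; origin at the centre of its underside, z its axis. All the discs are alike; three to five are present.
- disc5: Loose grey printed riser disc, 56 mm across, 12 mm thick, 35 g; origin at the centre of its underside, z its axis. All the discs are alike; three to five are present.
- screwdriver: Bystander: screwdriver lying at the far edge.
- pliers: Bystander: blue-handled pliers, lying.
- scraper: Bystander: scraper lying at the right.
- gluestick: Bystander: standing glue stick, 28 mm across, 90 mm tall.
- spray: Bystander: standing spray bottle, 220 mm tall.
- spool: Bystander: filament spool lying flat, 200 mm across, 60 mm high.
- screwbox: Bystander: clear screw box, 100 x 140 x 35 mm.
- bracket: Bystander: small printed L-bracket, 34 x 22 mm, 28 mm high, near the robot.
Not all that is in view belongs to the job. Leave any red look-alike of the disc3 alone.

How it is judged:
By the outcome, as a careful person would: the job done as asked, in the order asked, and still so for the second after the job is handed in, with the robot touching nothing.
Of disc1, disc2, disc3, disc4, disc5 only 3 to 5 are there at a start; the rules pass over those that are not, and their reading is None.
At some moment in a run one of disc1, disc2, disc3, disc4, disc5 may be knocked a few centimetres aside while the robot is not near it.
It also fails if it takes over 210 s, if anything falls off the work surface, if the arm or the gripper's body presses on something with over 40 N, if the wrist force passes 120 N, or if a joint passes its speed limit or range.

## Working session

There is one attempt and no reset: what is moved stays moved. The work goes in short steps, Python scripts to look and compute and a tool call to move; the robot and the scene stay as the last step left them, time stands still between calls to the robot, and variables do not carry over. Pictures are saved under pics/ and viewed, at most 14 in all, crops included, and the job is handed in when it is done.

Besides the shell and the picture viewer there is one more tool, called after "Emit:" as name(argument=value, ...), one argument or row to a line, values as JSON. carry_out: Moves the arm, as the interface text tells. Its arguments: {"type":"object","properties":{"steps":{"type":"array"},"squeeze":{"type":"number"}},"required":["steps"]}

```bash
mkdir -p pics
cat > h.py <<'E'
import numpy as np, cv2
from rig import r, cams, workorder, finder
def snap(c,fn=None):
    P=cams.camera_params(c); im,d=cams.capture(c)
    if fn: cv2.imwrite('pics/'+fn+'.png',im[:,:,::-1])
    return im,d,P
def w(P,u,v,z):  # depth -> world
    K=P['intrinsics']; p=np.linalg.inv(K)@np.array([u,v,1.])*z
    return np.array(P['R']).T@(p-np.array(P['t']))
def cloud(P,d):
    K=np.array(P['intrinsics']);v,u=np.indices(d.shape)
    p=np.stack([(u-K[0,2])/K[0,0]*d,(v-K[1,2])/K[1,1]*d,d],-1)
    return (p-np.array(P['t']))@np.array(P['R'])
def ray(P,u,v,h):
    R=np.array(P['R']);o=-R.T@np.array(P['t']);q=R.T@np.linalg.inv(P['intrinsics'])@np.array([u,v,1.])
    return o+q*(h-o[2])/q[2]
E
python3 - <<'E'
from h import *
for c in ['top','scene']:
    im,d,P=snap(c,c+'1'); C=cloud(P,d)
    print(c,'campos',np.round(-np.array(P['R']).T@np.array(P['t']),3))
    for n in ['tray','camera','base','mat','disc1']:
        for f in finder.find_in(n,c)[:6]:
            u,v=f['position'];print(n,round(f['score'],2),np.round([u,v]),np.round(C[int(v),int(u)],3))
    for n in ['cutout','camera_tail','camera','base','mat','tray','disc1']:
        for f in finder.pinpoint(n,c)[:5]:
            u,v=f['position'];print('pin',n,round(f['score'],2),np.round([u,v]),np.round(C[int(v),int(u)],3))
o=r.observe();print(o['tool_pos'],o['ee_rot'],o['wrist_force'],o['time'])
E
```

```text
top campos [ 0.453 -0.016  1.151]
tray 0.62 [244. 260.] [0.43  0.099 0.011]
tray 0.58 [191. 251.] [0.455 0.245 0.029]
camera 0.83 [178. 249.] [0.46  0.279 0.041]
base 0.71 [284. 276.] [ 0.382 -0.012  0.002]
base 0.58 [363. 243.] [ 0.479 -0.241  0.007]
mat 0.62 [133. 170.] [0.687 0.425 0.013]
mat 0.61 [274. 206.] [0.583 0.015 0.002]
disc1 0.87 [242. 258.] [0.435 0.104 0.009]
disc1 0.86 [326. 176.] [ 0.67  -0.136  0.009]
disc1 0.71 [238. 132.] [0.799 0.121 0.011]
disc1 0.62 [330. 211.] [ 0.57  -0.147  0.01 ]
pin cutout 0.89 [181. 254.] [0.447 0.273 0.04 ]
pin camera_tail 0.51 [189. 257.] [0.438 0.252 0.035]
pin camera 0.57 [188. 258.] [0.433 0.252 0.032]
pin camera 0.55 [181. 246.] [0.469 0.271 0.039]
pin base 0.94 [366. 245.] [ 0.47  -0.246  0.01 ]
pin mat 0.75 [181. 251.] [0.455 0.27  0.039]
pin mat 0.64 [276. 204.] [0.591 0.012 0.004]
pin mat 0.42 [188. 256.] [0.438 0.255 0.032]
pin tray 0.66 [183. 251.] [0.455 0.265 0.037]
pin disc1 0.84 [228. 172.] [0.682 0.148 0.014]
pin disc1 0.83 [328. 177.] [ 0.666 -0.139  0.013]
pin disc1 0.82 [329. 215.] [ 0.559 -0.144  0.012]
pin disc1 0.82
[... 849 characters left out ...]
in base 0.73 [219. 221.] [ 0.483 -0.251  0.004]
pin base 0.27 [413. 204.] [0.696 0.394 0.016]
pin mat 0.56 [301. 216.] [ 0.568  0.018 -0.004]
pin tray 0.93 [349. 169.] [0.476 0.26  0.031]
pin tray 0.74 [387. 136.] [0.384 0.474 0.031]
pin tray 0.38 [348. 166.] [0.468 0.254 0.042]
pin disc1 0.59 [304. 184.] [0.45  0.086 0.007]
pin disc1 0.51 [255. 228.] [ 0.564 -0.151  0.01 ]
pin disc1 0.51 [345. 227.] [0.684 0.131 0.009]
pin disc1 0.5 [362. 254.] [0.803 0.128 0.014]
[0.26459774 0.62097929 0.30273102] [[-9.19960579e-01  3.92010883e-01 -2.74595539e-05]
 [ 3.92010883e-01  9.19960579e-01 -1.50953450e-05]
 [ 1.93441676e-05 -2.46515663e-05 -1.00000000e+00]] [-0.20660491  0.07831976 -0.83531885] 1.3
```

View pics/top1.png

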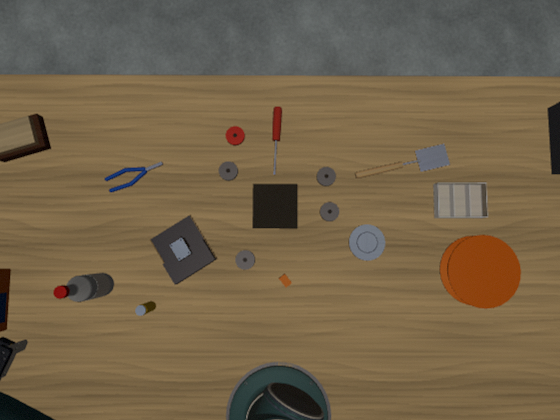

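View pics/scene1.png

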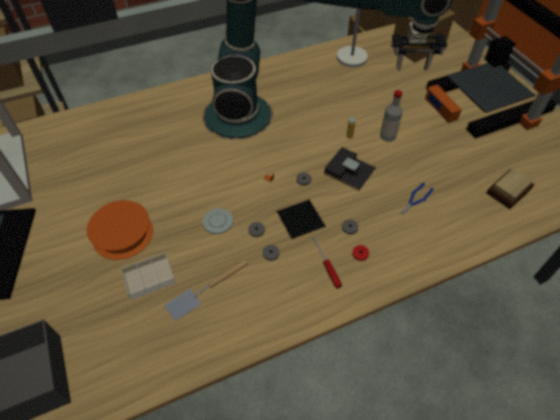

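The top picture shows four grey discs at (228,171), (326,176), (329,211) and (244,259). The red look-alike is at (235,135), the base at (366,243), the mat at (275,206), and the tray at (183,250) is rotated about 30°. I'll measure these more exactly.

Run:
```python
from h import *
P=cams.camera_params('wrist');R=np.array(P['R']);o=r.observe();T=np.array(o['ee_rot'])
print('wrist cam in tool',np.round(T.T@(-R.T@P['t']-o['tool_pos']),3),np.round(T.T@R.T,2),P['intrinsics'][0][0])
im,d,P=snap('top')
g=im.astype(int);hsv=cv2.cvtColor(im,cv2.COLOR_RGB2HSV)
low=((hsv[...,1]<70)).astype(np.uint8)
n,l,s,c=cv2.connectedComponentsWithStats(low)
for i in range(1,n):
    if 60<s[i,4]<4000 and s[i,1]>90 and s[i,1]<300:
        h=0.012
        pts=np.argwhere(l==i)[:,::-1].astype(np.float32)
        rc=cv2.minAreaRect(pts)
        print(np.round(c[i]),s[i,4],np.round(ray(P,*c[i],h),4),np.round(rc[1]),round(rc[2],1))
```

```text
wrist cam in tool [ 0.077  0.    -0.082] [[-0.   -0.96 -0.28]
 [ 1.   -0.    0.  ]
 [-0.   -0.28  0.96]] 335.9800047293415
[555. 137.] 676 [ 0.788 -0.807  0.012] [71. 11.] 90.0
[275. 158.] 77 [0.722  0.0127 0.012 ] [ 2. 34.] 2.9
[431. 157.] 729 [ 0.7249 -0.4419  0.012 ] [23. 45.] 76.5
[153. 166.] 72 [0.6973 0.3639 0.012 ] [ 4. 18.] 69.4
[228. 171.] 277 [0.6842 0.1482 0.012 ] [18. 18.] 90.0
[326. 176.] 278 [ 0.6692 -0.1351  0.012 ] [18. 18.] 90.0
[460. 200.] 1922 [ 0.6017 -0.5224  0.012 ] [54. 35.] 0.0
[329. 211.] 283 [ 0.5669 -0.1438  0.012 ] [18. 18.] 90.0
[182. 250.] 2375 [0.4555 0.2734 0.012 ] [52. 48.] 59.0
[367. 242.] 1071 [ 0.4789 -0.2507  0.012 ] [36. 36.] 90.0
[245. 259.] 302 [0.4289 0.0966 0.012 ] [18. 19.] 45.0
[ 89. 286.] 1019 [0.3522 0.532  0.012 ] [25. 47.] 81.3
```

Emit:
carry_out(
  steps=[
    [9.3,[4,-5,4],[0,0,0]],
    [9.3,[8,-10,8],[0,0,0]],
    [9.3,[11,-15,8],[0,0,0]],
    [9.3,[13,-20,8],[0,0,0]],
    [9.3,[14,-25,8],[0,0,0]],
    [9.3,[14,-29,8],[0,0,0]],
    [9.3,[14,-30,8],[0,0,0]],
    [9.3,[14,-30,8],[0,0,0]],
  ],
)

```text
time: 2.15
tool_pos: [0.4052, 0.3172, 0.3838]
ee_rot: [[-0.919, 0.395, 0.002], [0.395, 0.919, 0.0], [-0.002, 0.001, -1.0]]
wrist_force: [-0.1, -0.1, 0.2]
grip_width: 0.0932
grasp_force: 0.0
```

Run:
```python
from h import *
im,d,P=snap('wrist','w1');C=cloud(P,d)
for n in ['cutout','camera_tail','camera','tray']:
    for f in finder.pinpoint(n,'wrist')[:2]:
        u,v=f['position'];print('pin',n,round(f['score'],2),np.round([u,v]),np.round(C[int(v),int(u)],3))
```

```text
pin cutout 0.71 [276. 219.] [0.452 0.277 0.039]
pin camera_tail 0.66 [260. 211.] [0.435 0.26  0.031]
pin camera 0.9 [274. 222.] [0.453 0.273 0.041]
pin tray 0.85 [273. 215.] [0.445 0.275 0.039]
```

View pics/w1.png

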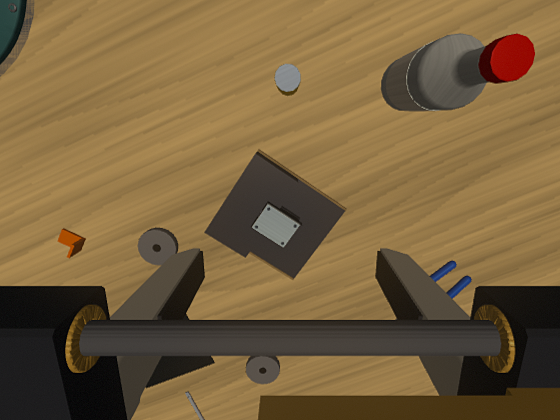

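The wrist picture shows the camera in the tray at (275,225), with the disc at (157,246) and the bracket at (70,240). I'll use depth to get the tray's directions.

Run:
```python
from h import *
P=cams.camera_params('wrist');im,d,P=snap('wrist');C=cloud(P,d)
hsv=cv2.cvtColor(im,cv2.COLOR_RGB2HSV)
g=(np.hypot(C[...,0]-.452,C[...,1]-.275)<.12)
tm=(g&(C[...,2]>.006)|g&(hsv[...,1]<90)).astype(np.uint8)
tm[:,:210]=0 if False else tm[:,:210]
tm=cv2.morphologyEx(tm,cv2.MORPH_OPEN,np.ones((5,5),np.uint8));
n,l,s,c=cv2.connectedComponentsWithStats(tm);i=l[222,275]
# desk noise
q=C[g&(tm==0)];print('desk z',np.median(q[:,2]),q[:,2].std())
t=C[l==i];rc=cv2.minAreaRect((t[:,:2]*1000).astype(np.float32));print('tray',rc)
cm=(g&(hsv[...,2]>120)&(hsv[...,1]<60)&(C[...,2]>.03)).astype(np.uint8);n,l2,s,c=cv2.connectedComponentsWithStats(cm);j=1+np.argmax(s[1:,4]);p=C[l2==j]
rc=cv2.minAreaRect((p[:,:2]*1000).astype(np.float32));print('cam',rc,np.median(p[:,2]))
a=np.deg2rad(rc[2]); 
if rc[1][0]<rc[1][1]:a+=np.pi/2
e=np.array([np.cos(a),np.sin(a)]);c0=np.array(rc[0])/1000
print('axis',e)
t2=t[:,:2]-c0;X=t2@e;Y=t2@np.array([-e[1],e[0]])
for x in range(-100,101,10):
    print(x,[ (round(float(np.median(t[m,2]))*1000) if (m:=(abs(X*1000-x)<5)&(abs(Y*1000-y)<6)).sum()>3 else None) for y in range(-72,73,12)])
```

```text
desk z -0.00021553762906242714 0.04533765440960409
tray ((460.39031982421875, 273.34844970703125), (149.78872680664062, 131.7156982421875), 32.42901611328125)
cam ((460.4466247558594, 273.0557861328125), (51.085391998291016, 39.735591888427734), 33.25532913208008) 0.03967830028166269
axis [0.83623515 0.54837101]
-100 [None, None, None, None, None, None, None, None, None, None, None, None, None]
-90 [None, None, None, None, None, None, None, None, None, None, None, None, None]
-80 [None, None, None, None, None, None, None, None, None, None, None, None, None]
-70 [None, 32, 32, 32, 32, 31, 32, 32, 32, 32, 32, 32, None]
-60 [None, 32, 32, 32, 32, 32, 32, 32, 32, 32, 32, 32, None]
-50 [None, 32, 31, 32, 32, 31, 32, 32, 32, 32, 32, 32, None]
-40 [None, 32, 31, 31, 32, 32, 32, 32, 32, 32, 32, 31, None]
-30 [None, 32, 32, 32, 31, 32, 32, 32, 32, 32, 32, 31, None]
-20 [None, 32, 32, 32, 32, 40, 40, 40, 32, 32, 32, 32, None]
-10 [None, 32, 32, 32, 32, 40, 40, 40, 32, 32, 32, 31, None]
0 [None, 4, 3, 4, 39, 40, 40, 40, 10, 4, 4, 3, None]
10 [None, 4, 4, 3, 40, 40, 40, 40, 7, 4, 4, 4, None]
20 [None, 3, 4, 4, 39, 40, 40, 40, 6, 4, 3, 4, None]
30 [None, 4, 3, 4, 4, 18, 18, 17, 4, 4, 4, 4, None]
40 [None, 4, 3, 4, 4, 4, 4, 4, 4, 4, 4, 3, None]
50 [None, 4, 4, 4, 4, 4, 4, 4, 4, 4, 4, 4, None]
60 [None, 4, 4, 4, 4, 4, 4, 4, 4, 4, 4, 4, None]
70 [None, 4, 4, 4, 4, 4, 4, 4, 4, 4, 4, 4, None]
80 [None, None, None, None, None, None, None, None, None, None, None, None, None]
90 [None, None, None, None, None, None, None, None, None, None, None, None, None]
100 [None, None, None, None, None, None, None, None, None, None, None, None, None]
```

Emit:
carry_out(
  steps=[
    [9.3,[2.5,-21.7,-13.4],[0,0,0.405]],
    [9.3,[2.5,-21.7,-13.4],[0,0,0.405]],
    [9.3,[2.5,-21.7,-13.4],[0,0,0.405]],
    [9.3,[2.5,-21.7,-13.4],[0,0,0.405]],
    [9.3,[2.5,-21.7,-13.4],[0,0,0.405]],
    [9.3,[2.5,-21.7,-13.4],[0,0,0.405]],
    [9.3,[2.5,-21.7,-13.4],[0,0,0.405]],
  ],
)

```text
time: 3.15
tool_pos: [0.4296, 0.1037, 0.2479]
ee_rot: [[-1.0, -0.001, -0.002], [-0.001, 1.0, -0.0], [0.002, -0.0, -1.0]]
wrist_force: [-2.0, 0.1, 0.5]
grip_width: 0.0932
grasp_force: 0.0
```

```bash
cat >> h.py <<'E'
def discs(cam='wrist',zlo=.004,zhi=.075,gripped=False):
    im,d,P=snap(cam);C=cloud(P,d);hsv=cv2.cvtColor(im,cv2.COLOR_RGB2HSV)
    if not hasattr(discs,'q'): discs.q=1
    m=((d>0)&(C[...,2]>zlo)&(C[...,2]<zhi)&(hsv[...,1]<70)&(hsv[...,2]>40)).astype(np.uint8)
    n,l,s,c=cv2.connectedComponentsWithStats(m);out=[]
    for i in range(1,n):
        if s[i,4]<100: continue
        p=C[l==i];top=np.percentile(p[:,2],80);p=p[p[:,2]>top-.003]
        (x,y),R=cv2.minEnclosingCircle((p[:,:2]*1000).astype(np.float32))
        mid=(p[:,:2].min(0)+p[:,:2].max(0))/2; ext=p[:,:2].max(0)-p[:,:2].min(0)
        out.append((round(x,1),round(y,1),'R',round(R,1),'z',round(float(np.median(p[:,2]))*1000,1),'bb',*np.round(mid*1000,1),np.round(ext*1000,1),s[i,4],np.round(c[i])))
    return [o for o in out if o[3]>15 and o[3]<80]
E
python3 - <<'E'
from h import *
for c in ['wrist','top']:
    print(c)
    for o in discs(c):print(*o)
o=r.observe();print(o['tool_pos'],np.round(o['ee_rot'],3),o['joints'],o['time'])
E
```

```text
wrist
425.7 251.0 R 72.5 z 32.0 bb 428.4 251.0 [129.4 144.5] 13068 [460. 206.]
430.5 96.5 R 27.7 z 11.7 bb 430.4 96.5 [54.4 53.7] 2348 [282. 196.]
668.0 147.9 R 19.3 z 11.4 bb 663.5 147.9 [ 9.5 38.6] 232 [329. 391.]
top
685.5 148.7 R 26.9 z 12.2 bb 684.4 149.4 [50.5 49.4] 270 [228. 170.]
669.5 -135.3 R 27.3 z 12.1 bb 670.5 -135.8 [50.9 52.6] 269 [326. 176.]
566.5 -144.4 R 27.3 z 11.9 bb 567.4 -143.8 [52.2 52.1] 275 [329. 211.]
491.1 311.5 R 54.7 z 6.1 bb 487.6 312.7 [ 94.2 105.9] 274 [171. 236.]
479.8 -250.8 R 52.0 z 8.3 bb 480.6 -250.9 [100.1 101.4] 977 [366. 242.]
359.5 488.0 R 30.9 z 66.7 bb 359.5 477.5 [61.7 23. ] 232 [105. 284.]
[0.42990716 0.10508328 0.24953089] [[-1.    -0.003  0.001]
 [-0.003  1.     0.   ]
 [-0.001  0.    -1.   ]] [ 1.04233776e+01 -2.26195214e+01  1.13799044e+02  1.84247133e-02
  8.87846058e+01 -7.97429074e+01] 3.25
```

Emit:
carry_out(
  squeeze=12,
  steps=[
    [9.3,[0.1,-0.75,-4.5],[0,0,0]],
    [9.3,[0.1,-0.75,-9],[0,0,0]],
    [9.3,[0.1,-0.75,-13],[0,0,0]],
    [9.3,[0.1,-0.75,-15.5],[0,0,0]],
    [9.3,[0.1,-0.75,-16.2],[0,0,0]],
    [9.3,[0.1,-0.75,-16.2],[0,0,0]],
    [4.5,[0.1,-0.75,-16.2],[0,0,0]],
    [4.5,[0.1,-0.75,-16.2],[0,0,0]],
    [4.5,[0.1,-0.75,-16.2],[0,0,0]],
    [4.5,[0.1,-0.75,-16.2],[0,0,0]],
  ],
)

```text
time: 4.25
tool_pos: [0.4309, 0.0965, 0.0875]
ee_rot: [[-1.0, -0.002, 0.001], [-0.002, 1.0, 0.0], [-0.001, 0.0, -1.0]]
wrist_force: [0.4, -0.3, -0.0]
grip_width: 0.0654
grasp_force: 0.0
```

Emit:
carry_out(
  steps=[
    [4.5,[0,0,0],[0,0,0]],
    [4.5,[0,0,0],[0,0,0]],
    [4.5,[0,0,0],[0,0,0]],
    [4.5,[0,0,2.5],[0,0,0]],
    [4.5,[0,0,7],[0,0,0]],
    [4.5,[1,-4.5,8],[0,0,0]],
    [4.5,[2,-9.5,8],[0,0,0]],
    [4.5,[3,-14.5,8],[0,0,0]],
    [4.5,[4,-19.5,8],[0,0,0]],
    [4.5,[4.5,-24.5,8],[0,0,0]],
  ],
)

```text
time: 5.25
tool_pos: [0.4753, -0.1475, 0.1668]
ee_rot: [[-1.0, -0.002, 0.0], [-0.002, 1.0, -0.0], [-0.0, -0.0, -1.0]]
wrist_force: [-0.2, 0.8, -0.4]
grip_width: 0.0556
grasp_force: 12.0
```

Run:
```python
from h import *
for o in discs('wrist',zhi=.12):print(*o)
```

```text
479.4 -240.3 R 64.7 z 7.9 bb 479.8 -240.7 [102.1 128. ] 14344 [153. 225.]
475.5 -147.6 R 28.3 z 91.4 bb 475.5 -147.8 [56.2 55.6] 8487 [289. 267.]
```

Emit:
carry_out(
  steps=[
    [4.5,[0.3,-4.5,0],[0,0,0]],
    [4.5,[0.4,-8.5,0],[0,0,0]],
    [4.5,[0.4,-8.5,3],[0,0,0]],
    [4.5,[0.4,-8.5,3],[0,0,0]],
  ],
)

```text
time: 5.7
tool_pos: [0.4799, -0.2318, 0.1996]
ee_rot: [[-1.0, -0.0, 0.003], [-0.0, 1.0, -0.002], [-0.003, -0.002, -1.0]]
wrist_force: [0.7, -0.2, 0.2]
grip_width: 0.0554
grasp_force: 12.0
```

Run:
```python
from h import *
for o in discs('wrist',zhi=.15):print(*o)
snap('wrist','w2');print(r.observe()['tool_pos'])
```

```text
477.8 -239.5 R 35.6 z 124.2 bb 479.9 -239.5 [55.5 70.3] 17144 [273. 230.]
[ 0.47932012 -0.23037184  0.19682286]
```

View pics/w2.png

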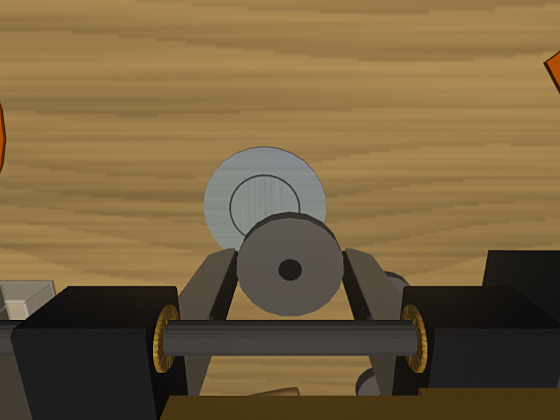

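Held disc at (290,265) is centred in the jaws, and the base at (265,205) is partly covered by it. I'll fit the base's rim.

```bash
cat >> h.py <<'E'
def circ(cam,c0,z0,R,tol=.0025):
    """fit fixed-radius circle to the outer boundary of a level patch near c0"""
    from scipy.optimize import least_squares
    im,d,P=snap(cam);C=cloud(P,d)
    m=(d>0)&(abs(C[...,2]-z0)<tol)&(np.hypot(C[...,0]-c0[0],C[...,1]-c0[1])<R*1.3)
    p=C[m];q=p[:,:2]-c0[:2];a=np.arctan2(q[:,1],q[:,0]);rr=np.hypot(q[:,0],q[:,1]);b=[]
    for k in range(72):
        s=abs(np.angle(np.exp(1j*(a-k*np.pi/36))))<.044
        if s.sum()>3:
            j=rr[s].max()
            if j>R*.8: b.append(q[s][rr[s].argmax()])
    b=np.array(b);f=least_squares(lambda t:np.hypot(b[:,0]-t[0],b[:,1]-t[1])-R,[0,0],loss='soft_l1',f_scale=.001)
    return np.round(1000*(f.x+c0[:2]),1),len(b),round(1000*float(np.median(abs(f.fun))),2),'z',round(1000*float(np.median(p[:,2])),1)
E
python3 - <<'E'
from h import *
for c in['wrist','top','scene']:print(c,circ(c,np.array([.480,-.251]),.008,.052))
E
```

```text
wrist (array([ 480.9, -252.6]), 52, 0.29, 'z', 7.9)
top (array([ 482. , -249.2]), 4, 1.88, 'z', 7.5)
scene (array([ 481.2, -252.6]), 50, 2.3, 'z', 7.7)
```

Emit:
carry_out(
  steps=[
    [4.5,[0.14,-1.9,-2],[0,0,0]],
    [4.5,[0.14,-1.9,-6],[0,0,0]],
    [4.5,[0.14,-1.9,-9],[0,0,0]],
    [4.5,[0.14,-1.9,-10.1],[0,0,0]],
    [4.5,[0.14,-1.9,-10.15],[0,0,0]],
    [7.5,[0.14,-1.9,-10.15],[0,0,0]],
    [7.5,[0.14,-1.9,-10.15],[0,0,0]],
    [7.5,[0.14,-1.9,-10.15],[0,0,0]],
    [7.5,[0.14,-1.9,-7],[0,0,0]],
    [7.5,[0.14,-1.9,-3],[0,0,0]],
  ],
)

```text
time: 6.95
tool_pos: [0.48, -0.2489, 0.1664]
ee_rot: [[-1.0, -0.002, -0.003], [-0.002, 1.0, 0.001], [0.003, 0.001, -1.0]]
wrist_force: [1.4, -0.2, 0.8]
grip_width: 0.0751
grasp_force: 0.0
```

Emit:
carry_out(
  steps=[
    [9.3,[1,1,3.5],[0,0,0]],
    [9.3,[4,4.5,5],[0,0,0]],
    [9.3,[7,8,5],[0,0,0]],
    [9.3,[8.6,10.8,5],[0,0,0]],
    [9.3,[8.6,10.8,5],[0,0,0]],
  ],
)

```text
time: 7.45
tool_pos: [0.5681, -0.1385, 0.2171]
ee_rot: [[-1.0, -0.005, 0.001], [-0.005, 1.0, 0.0], [-0.001, 0.0, -1.0]]
wrist_force: [-1.2, -0.0, -0.6]
grip_width: 0.0931
grasp_force: 0.0
```

Run:
```python
from h import *
print(r.observe()['tool_pos'])
print(circ('wrist',np.array([.567,-.144]),.012,.028))
print(circ('wrist',np.array([.481,-.2525]),.020,.028))
```

```text
[ 0.5681089  -0.13845456  0.21709809]
(array([ 568.9, -145.7]), 72, 0.53, 'z', 11.7)
(array([ 480. , -248.7]), 72, 0.46, 'z', 19.7)
```

Emit:
carry_out(
  steps=[
    [9.3,[0,0,0],[0,0,0]],
    [9.3,[0,0,0],[0,0,0]],
    [9.3,[0,0,0],[0,0,0]],
  ],
)

```text
time: 7.85
tool_pos: [0.5663, -0.1421, 0.2169]
ee_rot: [[-1.0, -0.001, 0.0], [-0.001, 1.0, -0.0], [-0.0, -0.0, -1.0]]
wrist_force: [-0.1, 0.0, 1.0]
grip_width: 0.0931
grasp_force: 0.0
```

Run:
```python
from h import *
print(r.observe()['tool_pos'])
print(circ('wrist',np.array([.567,-.144]),.012,.028))
print(circ('wrist',np.array([.481,-.2505]),.020,.028))
print(circ('wrist',np.array([.481,-.2525]),.008,.052))
print(r.observe()['tool_pos'])
```

```text
[ 0.56634168 -0.14206342  0.21688204]
(array([ 568.8, -145.7]), 72, 0.52, 'z', 11.7)
(array([ 480. , -248.7]), 72, 0.41, 'z', 19.7)
(array([ 480.8, -252.7]), 72, 0.29, 'z', 7.7)
[ 0.56650628 -0.14173507  0.21683441]
```

Emit:
carry_out(
  steps=[
    [8,[-3,-4,-1],[0,0,0]],
    [8,[-6,-8,-3],[0,0,0]],
    [8,[-8.64,-10.67,-6],[0,0,0]],
    [8,[-8.64,-10.67,-7],[0,0,0]],
    [8,[-8.64,-10.67,-7],[0,0,0]],
    [8,[-8.64,-10.67,-7],[0,0,0]],
    [8,[-8.64,-10.67,-7],[0,0,0]],
  ],
)

```text
time: 8.7
tool_pos: [0.4813, -0.2476, 0.148]
ee_rot: [[-1.0, -0.003, 0.001], [-0.003, 1.0, -0.001], [-0.001, -0.001, -1.0]]
wrist_force: [-0.1, -0.2, 0.4]
grip_width: 0.0801
grasp_force: 0.0
```

Emit:
carry_out(
  steps=[
    [8,[-0.1,-0.1,-3],[0,0,0]],
    [8,[-0.1,-0.1,-5.25],[0,0,0]],
    [8,[-0.1,-0.1,-5.25],[0,0,0]],
    [4.5,[-0.1,-0.1,-5.25],[0,0,0]],
    [4.5,[-0.1,-0.1,-5.25],[0,0,0]],
    [4.5,[-0.1,-0.1,-5.25],[0,0,0]],
    [4.5,[-0.1,-0.1,-5.25],[0,0,0]],
    [4.5,[-0.1,-0.1,-5.25],[0,0,0]],
    [4.5,[-0.1,-0.1,-5.1],[0,0,0]],
    [4.5,[-0.1,-0.1,-5.1],[0,0,0]],
  ],
)

```text
time: 9.7
tool_pos: [0.4792, -0.2491, 0.0959]
ee_rot: [[-1.0, -0.002, -0.0], [-0.002, 1.0, -0.0], [0.0, -0.0, -1.0]]
wrist_force: [0.8, -0.3, 0.9]
grip_width: 0.0554
grasp_force: 12.0
```

Emit:
carry_out(
  steps=[
    [4.5,[0.1,-0.4,0],[0,0,0]],
    [4.5,[0.1,-0.4,0],[0,0,0]],
    [4.5,[0.1,-0.4,0],[0,0,0]],
    [4.5,[0.1,-0.4,-0.15],[0,0,0]],
    [7.5,[0.1,-0.4,-0.15],[0,0,0]],
    [7.5,[0.1,-0.4,-0.15],[0,0,0]],
    [7.5,[0.1,-0.4,-0.15],[0,0,0]],
    [7.5,[0.1,-0.4,4],[0,0,0]],
    [7.5,[0.1,-0.4,7],[0,0,0]],
    [7.5,[0.1,-0.4,7],[0,0,0]],
  ],
)

```text
time: 10.7
tool_pos: [0.4815, -0.2537, 0.1702]
ee_rot: [[-1.0, -0.002, 0.005], [-0.002, 1.0, -0.003], [-0.005, -0.003, -1.0]]
wrist_force: [-0.0, 0.4, 0.8]
grip_width: 0.0753
grasp_force: 0.0
```

Emit:
carry_out(
  steps=[
    [9.3,[1,2,3],[0,0,0]],
    [9.3,[4,5,5],[0,0,0]],
    [9.3,[7,8,5],[0,0,0]],
    [9.3,[8.8,10.7,5],[0,0,0]],
    [9.3,[8.8,10.7,5],[0,0,0]],
    [9.3,[8.8,10.7,5],[0,0,0]],
    [9.3,[8.8,10.7,5],[0,0,0]],
  ],
)

```text
time: 11.4
tool_pos: [0.5678, -0.1465, 0.2153]
ee_rot: [[-1.0, -0.002, -0.001], [-0.002, 1.0, -0.0], [0.001, -0.0, -1.0]]
wrist_force: [-0.3, -0.1, -0.1]
grip_width: 0.0933
grasp_force: 0.0
```

Run:
```python
from h import *
for i in range(2):
  print(r.observe()['tool_pos'])
  print(circ('wrist',np.array([.567,-.144]),.012,.028))
print(circ('wrist',np.array([.481,-.2525]),.020,.028))
print(circ('wrist',np.array([.481,-.2525]),.008,.052))
print(r.observe()['tool_pos'])
```

```text
[ 0.56783576 -0.14653578  0.21526986]
(array([ 568.9, -145.7]), 72, 0.48, 'z', 11.7)
[ 0.56777989 -0.14673115  0.21544158]
(array([ 568.9, -145.7]), 72, 0.47, 'z', 11.7)
(array([ 480.7, -253.2]), 72, 0.38, 'z', 19.7)
(array([ 480.8, -252.6]), 72, 0.26, 'z', 7.7)
[ 0.56791512 -0.14672921  0.21577182]
```

Emit:
carry_out(
  steps=[
    [9,[0.1,0.1,-5],[0,0,0]],
    [8,[0.1,0.1,-9.5],[0,0,0]],
    [7.5,[0.1,0.1,-12],[0,0,0]],
    [7,[0.1,0.1,-12.85],[0,0,0]],
    [7,[0.1,0.1,-12.85],[0,0,0]],
    [4.5,[0.1,0.1,-12.85],[0,0,0]],
    [4.5,[0.1,0.1,-12.85],[0,0,0]],
    [4.5,[0.1,0.1,-12.85],[0,0,0]],
    [4.5,[0.1,0.1,-12.85],[0,0,0]],
    [4.5,[0.1,0.1,-11],[0,0,0]],
  ],
)

```text
time: 12.6
tool_pos: [0.5685, -0.1448, 0.1045]
ee_rot: [[-1.0, -0.002, -0.002], [-0.002, 1.0, 0.001], [0.002, 0.001, -1.0]]
wrist_force: [-0.1, 0.0, -0.2]
grip_width: 0.0557
grasp_force: 12.0
```

Emit:
carry_out(
  steps=[
    [4.5,[0,0,3],[0,0,0]],
    [4.5,[-2,-3,4],[0,0,0]],
    [4.5,[-5,-7,4],[0,0,0]],
    [4.5,[-8.8,-10.7,4],[0,0,0]],
    [4.5,[-8.8,-10.7,4],[0,0,0]],
    [4.5,[-8.8,-10.7,4],[0,0,0]],
    [4.5,[-8.8,-10.7,4],[0,0,0]],
    [4.5,[-8.8,-10.7,4],[0,0,0]],
  ],
)

```text
time: 13.4
tool_pos: [0.482, -0.2512, 0.1458]
ee_rot: [[-1.0, -0.004, 0.0], [-0.004, 1.0, 0.0], [-0.0, 0.0, -1.0]]
wrist_force: [-0.3, 0.1, -0.0]
grip_width: 0.0556
grasp_force: 12.0
```

```bash
cat > s.py <<'E'
from h import *
import sys
zt=float(sys.argv[1])
o=[r.observe()['tool_pos']]
t=o[0]; gz=t[2]-.0755
print(circ('wrist',np.array(t[:2]),gz,.028,.006))
print('base',circ('wrist',np.array([.481,-.2525]),.008,.052))
if zt: print('stack',circ('wrist',np.array([.481,-.2525]),zt,.028))
for i in range(2): snap('wrist');o.append(r.observe()['tool_pos'])
print(np.round(o,4).tolist(), r.observe()['grip_width'])
E
python3 s.py .02
```

```text
(array([ 481. , -251.6]), 72, 0.26, 'z', 68.8)
base (array([ 481. , -252.9]), 46, 0.18, 'z', 7.7)
stack (array([ 481.1, -253.4]), 33, 0.15, 'z', 19.7)
[[0.482, -0.2512, 0.1458], [0.4817, -0.2515, 0.1456], [0.4816, -0.2516, 0.1456]] 0.055341684408447146
```

Emit:
carry_out(
  steps=[
    [4.5,[0,-0.13,-2],[0,0,0]],
    [4.5,[0,-0.13,-3.4],[0,0,0]],
    [4.5,[0,-0.13,-3.8],[0,0,0]],
    [4.5,[0,-0.13,-3.8],[0,0,0]],
    [4.5,[0,-0.13,-3.8],[0,0,0]],
  ],
)

```text
time: 14.15
tool_pos: [0.4813, -0.2532, 0.1077]
ee_rot: [[-1.0, -0.002, -0.0], [-0.002, 1.0, 0.0], [0.0, 0.0, -1.0]]
wrist_force: [-0.4, -0.1, 0.9]
grip_width: 0.0556
grasp_force: 12.0
```

Next disc B at about (.670,-.136).

Emit:
carry_out(
  steps=[
    [4.5,[0,0,-0.07],[0,0,0]],
    [4.5,[0,0,-0.07],[0,0,0]],
    [7.5,[0,0,-0.07],[0,0,0]],
    [7.5,[0,0,-0.07],[0,0,0]],
    [7.5,[0,0,-0.07],[0,0,0]],
    [7.5,[0,0,4],[0,0,0]],
    [8,[2,2,8],[0,0,0]],
    [9,[6,4,10],[0,0,0]],
    [9.3,[10,7,10],[0,0,0]],
    [9.3,[14,9,10],[0,0,0]],
  ],
)

```text
time: 15.15
tool_pos: [0.6229, -0.1617, 0.209]
ee_rot: [[-1.0, -0.002, 0.002], [-0.002, 1.0, -0.0], [-0.002, -0.0, -1.0]]
wrist_force: [0.6, -1.0, 0.5]
grip_width: 0.0924
grasp_force: 0.0
```

Emit:
carry_out(
  steps=[
    [9.3,[4.9,2.7,0.5],[0,0,0]],
    [9.3,[4.9,2.7,0.5],[0,0,0]],
    [9.3,[4.9,2.7,0.5],[0,0,0]],
    [9.3,[4.9,2.7,0.5],[0,0,0]],
    [9.3,[4.9,2.7,0.5],[0,0,0]],
  ],
)

```text
time: 15.65
tool_pos: [0.6694, -0.1371, 0.2129]
ee_rot: [[-1.0, -0.001, -0.0], [-0.001, 1.0, -0.0], [0.0, -0.0, -1.0]]
wrist_force: [0.6, 0.3, -0.2]
grip_width: 0.093
grasp_force: 0.0
```

Run:
```python
from h import *
print(circ('wrist',np.array([.670,-.136]),.012,.028))
for i in range(2):
  print(r.observe()['tool_pos'])
  print('stack',circ('wrist',np.array([.481,-.2525]),.032,.028))
```

```text
(array([ 672., -137.]), 72, 0.51, 'z', 11.8)
[ 0.6694049  -0.13715203  0.21304287]Traceback (most recent call last):
  File "<stdin>", line 5, in <module>
  File "h.py", line 40, in circ
    b=np.array(b);f=least_squares(lambda t:np.hypot(b[:,0]-t[0],b[:,1]-t[1])-R,[0,0],loss='soft_l1',f_scale=.001)
                    ~~~~~~~~~~~~~^^^^^^^^^^^^^^^^^^^^^^^^^^^^^^^^^^^^^^^^^^^^^^^^^^^^^^^^^^^^^^^^^^^^^^^^^^^^^^^^
    return func(*args, **kwargs)
    vector_fun = VectorFunction(
        fun_wrapped,
    ...<6 lines>...
        workers=workers
    )
    self._update_fun()
    ~~~~~~~~~~~~~~~~^^
    self.f = self.fun_wrapped(xp_copy(self.x))
             ~~~~~~~~~~~~~~~~^^^^^^^^^^^^^^^^^
    return np.atleast_1d(self.fun(x))
                         ~~~~~~~~^^^
    return self.f(x, *self.args, **self.kwargs)
           ~~~~~~^^^^^^^^^^^^^^^^^^^^^^^^^^^^^^
  File "h.py", line 40, in <lambda>
    b=np.array(b);f=least_squares(lambda t:np.hypot(b[:,0]-t[0],b[:,1]-t[1])-R,[0,0],loss='soft_l1',f_scale=.001)
                                                    ~^^^^^
IndexError: too many indices for array: array is 1-dimensional, but 2 were indexed
```

Stack out of view; fine. Grasp B: shift (0.25,0,-12.6).

Emit:
carry_out(
  steps=[
    [9,[0.25,0,-5],[0,0,0]],
    [8,[0.25,0,-9.5],[0,0,0]],
    [7.5,[0.25,0,-12],[0,0,0]],
    [7,[0.25,0,-12.6],[0,0,0]],
    [7,[0.25,0,-12.6],[0,0,0]],
    [4.5,[0.25,0,-12.6],[0,0,0]],
    [4.5,[0.25,0,-12.6],[0,0,0]],
    [4.5,[0.25,0,-12.6],[0,0,0]],
    [4.5,[0.25,0,-12.6],[0,0,0]],
    [4.5,[0.25,0,-11],[0,0,0]],
  ],
)

```text
time: 16.75
tool_pos: [0.672, -0.1361, 0.1016]
ee_rot: [[-1.0, -0.002, -0.003], [-0.002, 1.0, 0.001], [0.003, 0.001, -1.0]]
wrist_force: [-0.9, -0.1, -0.2]
grip_width: 0.0556
grasp_force: 12.0
```

Emit:
carry_out(
  steps=[
    [4.5,[0,0,4],[0,0,0]],
    [4.5,[-4,-2.5,5.5],[0,0,0]],
    [4.5,[-8,-5,5.5],[0,0,0]],
    [4.5,[-12,-7.5,5.5],[0,0,0]],
    [4.5,[-16,-10,5.5],[0,0,0]],
    [4.5,[-19,-11.6,5.5],[0,0,0]],
    [4.5,[-19,-11.6,5.5],[0,0,0]],
    [4.5,[-19,-11.6,5.5],[0,0,0]],
    [4.5,[-19,-11.6,5.5],[0,0,0]],
    [4.5,[-19,-11.6,5.5],[0,0,0]],
  ],
)

```text
time: 17.75
tool_pos: [0.4835, -0.2519, 0.1579]
ee_rot: [[-1.0, -0.003, 0.0], [-0.003, 1.0, 0.0], [-0.0, 0.0, -1.0]]
wrist_force: [-0.2, 0.4, -0.9]
grip_width: 0.0556
grasp_force: 12.0
```

```bash
python3 s.py .032
```

```text
(array([ 482.3, -252.1]), 72, 0.31, 'z', 81.7)
base (array([ 481. , -252.8]), 49, 0.23, 'z', 7.7)
stack (array([ 480.7, -253.6]), 34, 0.19, 'z', 31.6)
[[0.4835, -0.2519, 0.1579], [0.4831, -0.252, 0.1576], [0.483, -0.2521, 0.1576]] 0.05554213673407791
```

Emit:
carry_out(
  steps=[
    [4.5,[-0.13,-0.07,-2],[0,0,0]],
    [4.5,[-0.13,-0.07,-3.4],[0,0,0]],
    [4.5,[-0.13,-0.07,-3.75],[0,0,0]],
    [4.5,[-0.13,-0.07,-3.8],[0,0,0]],
    [4.5,[-0.13,-0.07,-3.8],[0,0,0]],
    [4.5,[-0.13,-0.07,-3.8],[0,0,0]],
  ],
)

```text
time: 18.6
tool_pos: [0.4815, -0.2531, 0.1199]
ee_rot: [[-1.0, -0.002, 0.0], [-0.002, 1.0, -0.0], [-0.0, -0.0, -1.0]]
wrist_force: [0.8, -0.0, -0.4]
grip_width: 0.0558
grasp_force: 12.0
```

Emit:
carry_out(
  steps=[
    [7.5,[0,0,0],[0,0,0]],
    [7.5,[0,0,0],[0,0,0]],
    [7.5,[0,0,0],[0,0,0]],
    [8,[0,0,4],[0,0,0]],
    [8,[1,3,7],[0,0,0]],
    [9,[5,7,9],[0,0,0]],
    [9.3,[9,11,9],[0,0,0]],
    [9.3,[13,15,9],[0,0,0]],
    [9.3,[16,19,9],[0,0,0]],
    [9.3,[19,23,9],[0,0,0]],
  ],
)

```text
time: 19.6
tool_pos: [0.6589, -0.039, 0.2098]
ee_rot: [[-1.0, -0.002, 0.0], [-0.002, 1.0, -0.0], [-0.0, -0.0, -1.0]]
wrist_force: [-0.6, -1.0, 0.0]
grip_width: 0.0926
grasp_force: 0.0
```

Run:
```python
from h import *
for o in discs('top'):print(*o)
print(r.observe()['tool_pos'])
```

```text
685.5 148.6 R 26.9 z 12.6 bb 684.1 148.0 [50.9 52. ] 265 [228. 170.]
425.2 251.5 R 69.8 z 34.3 bb 428.7 250.3 [124.2 135.4] 1811 [184. 253.]
480.1 -251.3 R 28.1 z 43.5 bb 479.7 -251.8 [52.6 53.6] 987 [367. 242.]
360.8 485.7 R 29.6 z 66.7 bb 360.8 477.4 [59.2 20.6] 237 [105. 284.]
[ 0.66169119 -0.03411031  0.20937405]
```

Emit:
carry_out(
  steps=[
    [9.3,[2,4.5,0.5],[0,0,0]],
    [9.3,[2.2,9,0.5],[0,0,0]],
    [9.3,[2.2,13.5,0.5],[0,0,0]],
    [9.3,[2.2,17.5,0.5],[0,0,0]],
    [9.3,[2.2,17.5,0.5],[0,0,0]],
    [9.3,[2.2,17.5,0.5],[0,0,0]],
    [9.3,[2.2,17.5,0.5],[0,0,0]],
    [9.3,[2.2,17.5,0.5],[0,0,0]],
  ],
)

```text
time: 20.45
tool_pos: [0.6798, 0.133, 0.2148]
ee_rot: [[-1.0, -0.001, 0.0], [-0.001, 1.0, -0.0], [-0.0, -0.0, -1.0]]
wrist_force: [0.2, 0.4, -0.5]
grip_width: 0.0929
grasp_force: 0.0
```

Run:
```python
from h import *
print(circ('wrist',np.array([.686,.148]),.012,.028))
for i in range(3): snap('wrist');print(r.observe()['tool_pos'])
```

```text
(array([687.4, 147.6]), 72, 0.49, 'z', 11.7)
[0.67986605 0.13316078 0.21481847]
[0.67984486 0.13333464 0.21480172]
[0.67982097 0.1334956  0.21480369]
```

Emit:
carry_out(
  steps=[
    [9,[0.76,1.4,-5],[0,0,0]],
    [8,[0.76,1.4,-9.5],[0,0,0]],
    [7.5,[0.76,1.4,-12],[0,0,0]],
    [7,[0.76,1.4,-12.8],[0,0,0]],
    [7,[0.76,1.4,-12.8],[0,0,0]],
    [4.5,[0.76,1.4,-12.8],[0,0,0]],
    [4.5,[0.76,1.4,-12.8],[0,0,0]],
    [4.5,[0.76,1.4,-12.8],[0,0,0]],
    [4.5,[0.76,1.4,-12.8],[0,0,0]],
    [4.5,[0.76,1.4,-10],[0,0,0]],
  ],
)

```text
time: 21.65
tool_pos: [0.686, 0.1479, 0.1115]
ee_rot: [[-1.0, -0.002, -0.005], [-0.002, 1.0, -0.001], [0.005, -0.001, -1.0]]
wrist_force: [-0.2, 0.2, 0.3]
grip_width: 0.0554
grasp_force: 12.0
```

Emit:
carry_out(
  steps=[
    [4.5,[0,0,4],[0,0,0]],
    [4.5,[-2,-4,7],[0,0,0]],
    [4.5,[-4,-8,7],[0,0,0]],
    [4.5,[-6,-12.5,7],[0,0,0]],
    [4.5,[-8,-17,7],[0,0,0]],
    [4.5,[-10,-21.5,7],[0,0,0]],
    [4.5,[-12,-26,7],[0,0,0]],
    [4.5,[-14,-30.5,7],[0,0,0]],
    [4.5,[-17,-35,7],[0,0,0]],
    [4.5,[-20.6,-40,7],[0,0,0]],
  ],
)

```text
time: 22.65
tool_pos: [0.4892, -0.2405, 0.1849]
ee_rot: [[-1.0, -0.002, 0.0], [-0.002, 1.0, -0.0], [-0.0, -0.0, -1.0]]
wrist_force: [0.7, -0.2, -1.0]
grip_width: 0.0555
grasp_force: 12.0
```

Emit:
carry_out(
  steps=[
    [4.5,[0,-0.2,-0.5],[0,0,0]],
    [4.5,[0,-0.2,-0.5],[0,0,0]],
    [4.5,[0,-0.2,-0.5],[0,0,0]],
    [4.5,[0,-0.2,-0.5],[0,0,0]],
  ],
)

```text
time: 23.05
tool_pos: [0.4912, -0.2401, 0.1798]
ee_rot: [[-1.0, -0.004, -0.0], [-0.004, 1.0, 0.0], [0.0, 0.0, -1.0]]
wrist_force: [-0.3, -0.0, -0.2]
grip_width: 0.0555
grasp_force: 12.0
```

```bash
python3 s.py .044
```

```text
(array([ 490.7, -240.3]), 72, 0.24, 'z', 103.8)
base (array([ 481. , -252.7]), 53, 0.24, 'z', 7.7)
stack (array([ 480.8, -253.2]), 44, 0.21, 'z', 43.7)
[[0.4912, -0.2401, 0.1798], [0.4909, -0.2404, 0.1798], [0.4908, -0.2405, 0.1798]] 0.055496612660294695
```

Emit:
carry_out(
  steps=[
    [4.5,[-1,-1.25,0],[0,0,0]],
    [4.5,[-1,-1.25,-2],[0,0,0]],
    [4.5,[-1,-1.25,-4.3],[0,0,0]],
    [4.5,[-1,-1.25,-4.75],[0,0,0]],
    [4.5,[-1,-1.25,-4.8],[0,0,0]],
    [4.5,[-1,-1.25,-4.8],[0,0,0]],
    [4.5,[-1,-1.25,-4.8],[0,0,0]],
  ],
)

```text
time: 24.0
tool_pos: [0.4805, -0.2538, 0.1323]
ee_rot: [[-1.0, -0.002, 0.001], [-0.002, 1.0, -0.0], [-0.001, -0.0, -1.0]]
wrist_force: [0.1, 0.6, -1.0]
grip_width: 0.0555
grasp_force: 12.0
```

Emit:
carry_out(
  steps=[
    [7.5,[0,0,0],[0,0,0]],
    [7.5,[0,0,0],[0,0,0]],
    [7.5,[0,0,0],[0,0,0]],
    [8,[0,0,4],[0,0,0]],
    [8,[0,2,9],[0,0,0]],
    [8,[-1,6,10],[0,0,0]],
    [8,[-1,10,10],[0,0,0]],
    [8,[-1,10,10],[0,0,0]],
  ],
)

```text
time: 24.8
tool_pos: [0.4704, -0.1506, 0.2327]
ee_rot: [[-1.0, -0.005, 0.002], [-0.005, 1.0, 0.0], [-0.002, 0.0, -1.0]]
wrist_force: [-0.1, -1.0, 0.2]
grip_width: 0.0804
grasp_force: 0.0
```

Run:
```python
from h import *
print(circ('wrist',np.array([.481,-.2525]),.056,.028))
print(circ('wrist',np.array([.481,-.2525]),.008,.052))
for o in discs('top'):print(*o)
print(r.observe()['joints'],r.observe()['tool_pos'])
```

```text
(array([ 480.3, -254. ]), 72, 0.38, 'z', 55.6)
(array([ 480.5, -252.8]), 58, 0.39, 'z', 7.7)
425.2 250.7 R 70.4 z 34.1 bb 427.5 250.3 [126.8 136. ] 1810 [184. 253.]
359.6 487.8 R 30.7 z 67.7 bb 359.6 477.6 [61.5 21.1] 237 [105. 284.]
[-2.10426980e+01 -1.47651413e+01  1.09484623e+02 -1.33797465e-02
  8.52750956e+01 -1.11202369e+02] [ 0.47053255 -0.15375536  0.23170241]
```

```bash
cat >> h.py <<'E'
from scipy.spatial.transform import Rotation as Ro
def toolR(yaw,al):
    """ex at yaw (deg); al>0: fingers point down and toward -ex (body leans to +ex)"""
    a=np.deg2rad(yaw);b=np.deg2rad(al);ex=np.array([np.cos(a),np.sin(a),0]);ey=np.array([-ex[1],ex[0],0])
    z=-np.sin(b)*ex-np.array([0,0,np.cos(b)]);return np.stack([np.cross(ey,z),ey,z],1),ex,ey
def state(n=4):
    o=[]
    for i in range(n): snap('wrist'); s=r.observe();o.append(s['tool_pos'])
    return np.mean(o,0),np.array(s['ee_rot'])
def go(p,R,cur=None):
    p0,R0=cur or (np.array(r.observe()['tool_pos']),np.array(r.observe()['ee_rot']))
    return np.round((p-p0)*100,2),np.round(Ro.from_matrix(R@R0.T).as_rotvec(),3)
E
python3 - <<'E'
from h import *
R,ex,ey=toolR(33,35)
G=np.array([.460,.273,.028])+.015*ex
print('pre',go(G-R[:,2]*.165,R),G-R[:,2]*.165)
E
```

```text
pre (array([ 8.14, 48.65, -6.85]), array([-0.176,  0.593,  0.555])) [0.55195193 0.33271428 0.16316009]
```

Emit:
carry_out(
  steps=[
    [7,[1,4.8,3],[-0.018,0.059,0.056]],
    [7,[2,9.7,3],[-0.035,0.119,0.111]],
    [7,[2.5,14.6,3],[-0.053,0.178,0.167]],
    [7,[3.3,19.5,3],[-0.07,0.237,0.222]],
    [7,[4.1,24.3,3],[-0.088,0.297,0.278]],
    [7,[5,29.2,3],[-0.106,0.356,0.333]],
    [7,[5.7,34,2],[-0.123,0.415,0.389]],
    [7,[6.5,39,0],[-0.141,0.474,0.444]],
    [7,[7.3,43.8,-3],[-0.158,0.534,0.5]],
    [7,[8.1,48.6,-6],[-0.176,0.593,0.555]],
  ],
)

```text
time: 25.95
tool_pos: [0.5495, 0.315, 0.1816]
ee_rot: [[-0.686, -0.545, -0.483], [-0.446, 0.838, -0.313], [0.575, 0.001, -0.818]]
wrist_force: [0.2, -0.6, 1.2]
grip_width: 0.0696
grasp_force: 0.0
```

Run:
```python
from h import *
cur=state()
im,d,P=snap('wrist','w3');C=cloud(P,d);hsv=cv2.cvtColor(im,cv2.COLOR_RGB2HSV)
cm=((hsv[...,2]>90)&(hsv[...,1]<60)&(abs(C[...,2]-.04)<.003)).astype(np.uint8);n,l2,s,c=cv2.connectedComponentsWithStats(cm)
if n>1:
  j=1+np.argmax(s[1:,4]);p=C[l2==j];print('cam',cv2.minAreaRect((p[:,:2]*1000).astype(np.float32)),np.median(p[:,2]),s[j,4])
R,ex,ey=toolR(33,35)
G=np.array([.460,.273,.028])+.015*ex
print(cur[0],go(G-R[:,2]*.165,R,cur),r.observe()['joints'])
```

```text
cam ((460.9081726074219, 273.3677062988281), (52.194976806640625, 39.82422637939453), 32.56597137451172) 0.03955804103927764 3060
[0.54866739 0.31618983 0.17679652] (array([ 0.33,  1.65, -1.36]), array([ 0.001, -0.003,  0.001])) [ 28.28915827  21.11587072  80.52439773  -2.86965315 113.24101127
 -94.90283899]
```

View pics/w3.png

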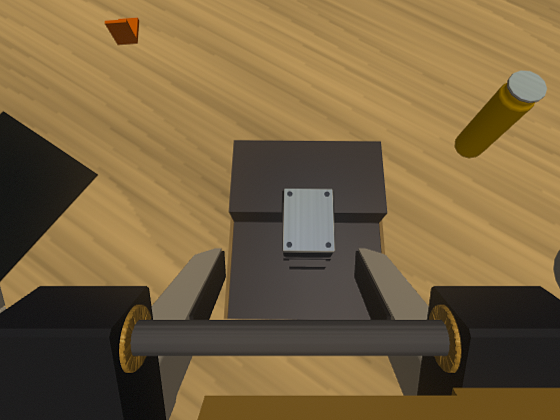

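The picture shows the aluminium back at (308,220) between the open fingers, with the full-height foam beyond it and the scoop towards the gripper. I'll go in along the tool axis.

Emit:
carry_out(
  squeeze=30,
  steps=[
    [6.5,[0.4,1.67,-1.4],[0,0,0]],
    [6.5,[0.4,1.67,-1.4],[0,0,0]],
    [6.5,[0.4,1.67,-1.4],[0,0,0]],
    [6.5,[-1,0.8,-3.7],[0,0,0]],
    [6.5,[-2.5,-0.2,-6.3],[0,0,0]],
    [6.5,[-3.7,-1,-8.3],[0,0,0]],
    [6.5,[-4.4,-1.45,-9.5],[0,0,0]],
    [6.5,[-4.4,-1.45,-9.5],[0,0,0]],
    [6.5,[-4.4,-1.45,-9.5],[0,0,0]],
  ],
)

```text
time: 27.1
tool_pos: [0.5051, 0.2995, 0.0896]
ee_rot: [[-0.689, -0.544, -0.48], [-0.446, 0.839, -0.311], [0.572, -0.0, -0.82]]
wrist_force: [-0.3, 0.8, 1.8]
grip_width: 0.0651
grasp_force: 0.0
```

Run:
```python
from h import *
cur=state()
R,ex,ey=toolR(32.8,35)
G=np.array([.4606,.2732,.028])+.015*ex
print(cur[0],cur[1].round(3),go(G-R[:,2]*.065,R,cur),r.observe()['wrist_force'])
```

```text
[0.50525094 0.29980795 0.08944672] [[-0.688 -0.544 -0.48 ]
 [-0.446  0.839 -0.311]
 [ 0.572  0.    -0.82 ]] (array([-0.07,  0.17, -0.82]), array([-0.001,  0.002, -0.003])) [ 0.23166076 -1.00073348 -0.27437448]
```

Emit:
carry_out(
  steps=[
    [6.5,[-0.07,0.17,-0.8],[0,0,0]],
    [6.5,[-0.07,0.17,-0.8],[0,0,0]],
    [6.5,[-0.07,0.17,-0.8],[0,0,0]],
    [3.5,[-0.07,0.17,-0.8],[0,0,0]],
    [3.5,[-0.07,0.17,-0.8],[0,0,0]],
    [3.5,[-0.07,0.17,-0.8],[0,0,0]],
    [3.5,[-0.07,0.17,-0.8],[0,0,0]],
    [3.5,[-0.07,0.17,-0.8],[0,0,0]],
    [3.5,[-0.07,0.17,-0.8],[0,0,0]],
  ],
)

```text
time: 28.2
tool_pos: [0.5035, 0.3016, 0.0802]
ee_rot: [[-0.687, -0.544, -0.481], [-0.446, 0.839, -0.311], [0.573, 0.001, -0.82]]
wrist_force: [-2.4, 4.7, -0.2]
grip_width: 0.0396
grasp_force: 30.0
```

```bash
cat >> h.py <<'E'
def plan(cur,yaw,c0,tail0,tails):
    """cur pose grips camera with tail at tail0 (ex,z mm, rel c0); tails: list of (theta deg, x, z) -> shift cm, rotvec"""
    a=np.deg2rad(yaw);ex=np.array([np.cos(a),np.sin(a),0]);ey=np.array([-ex[1],ex[0],0])
    W=lambda x,z:np.array([*c0,0])+ex*x/1000+np.array([0,0,z/1000]); t0=W(*tail0);out=[]
    for th,x,z in tails:
        rv=-ey*np.deg2rad(th);p=W(x,z)+Ro.from_rotvec(rv).apply(cur[0]-t0)
        out.append((np.round((p-cur[0])*100,2).tolist(),np.round(rv,3).tolist()))
    return out
E
python3 - <<'E'
from h import *
cur=state();print(cur[0],r.observe()['wrist_force'],r.observe()['grip_width'],r.observe()['grasp_force'])
T=[(3,-26,14.3),(7,-24.5,14.5),(12,-22,14.7),(17,-20,15),(22,-18,15),(27,-16,15),(32,-13.5,15),(37,-11,15),(41,-8.5,15)]
for o in plan(cur,32.8,[.4606,.2732],(-26,14),T):print(o)
E
```

```text
[0.50349266 0.30161422 0.08021992] [-3.50904227  3.71437139  0.12529546] 0.03990620680362825 29.97212391346693
([-0.3, -0.19, 0.43], [0.028, -0.044, -0.0])
([-0.6, -0.39, 0.94], [0.066, -0.103, -0.0])
([-0.96, -0.62, 1.54], [0.113, -0.176, -0.0])
([-1.41, -0.91, 2.07], [0.161, -0.249, -0.0])
([-1.89, -1.22, 2.52], [0.208, -0.323, -0.0])
([-2.4, -1.54, 2.89], [0.255, -0.396, -0.0])
([-2.89, -1.86, 3.2], [0.303, -0.469, -0.0])
([-3.4, -2.19, 3.43], [0.35, -0.543, -0.0])
([-3.78, -2.43, 3.56], [0.388, -0.601, -0.0])
```

Emit:
carry_out(
  steps=[
    [3.5,[-0.04,0.06,0],[0,0,0]],
    [3.5,[-0.32,-0.12,0.43],[0.028,-0.044,0]],
    [3.5,[-0.58,-0.28,0.94],[0.066,-0.103,0]],
    [3.5,[-0.58,-0.28,0.94],[0.066,-0.103,0]],
  ],
)

```text
time: 28.8
tool_pos: [0.4978, 0.2982, 0.0907]
ee_rot: [[-0.743, -0.544, -0.391], [-0.481, 0.839, -0.254], [0.466, -0.001, -0.885]]
wrist_force: [-0.0, 0.0, -1.0]
grip_width: 0.0397
grasp_force: 30.0
```

Run:
```python
from h import *
cur=state();print(cur[0],r.observe()['wrist_force'],r.observe()['grip_width'],r.observe()['grasp_force'])
a,_,_=toolR(32.8,35);print(np.rad2deg(Ro.from_matrix(cur[1]@a.T).as_rotvec()))
im,d,P=snap('wrist');C=cloud(P,d);m=(abs(C[...,0]-.46)<.04)&(abs(C[...,1]-.272)<.04)&(C[...,2]>.036)&(C[...,2]<.06)&(im.min(-1)>90)
p=C[m];A=np.c_[p[:,:2],np.ones(len(p))];g=np.linalg.lstsq(A,p[:,2],rcond=None)[0];print(len(p),'slope deg',np.rad2deg(np.arctan(g[:2])))
```

```text
[0.49794857 0.29827988 0.08969255] [ 0.52151818 -1.30803021 -0.05586506] 0.039947379907346175 29.983846936229384
[ 3.73540841 -5.85721876  0.16114157]
10865 slope deg [8.52278065 5.4654034 ]
```

Emit:
carry_out(
  steps=[
    [3.5,[-0.34,-0.23,0.6],[0.047,-0.073,0]],
    [3.5,[-0.79,-0.52,1.13],[0.095,-0.147,0]],
    [3.5,[-1.27,-0.83,1.58],[0.142,-0.22,0]],
    [3.5,[-1.78,-1.15,1.95],[0.189,-0.293,0]],
    [3.5,[-2.27,-1.47,2.26],[0.236,-0.367,0]],
    [3.5,[-2.27,-1.47,2.26],[0.236,-0.367,0]],
    [3.5,[-2.27,-1.47,2.26],[0.236,-0.367,0]],
  ],
)

```text
time: 29.75
tool_pos: [0.4752, 0.2837, 0.1121]
ee_rot: [[-0.838, -0.543, -0.044], [-0.543, 0.839, -0.031], [0.054, -0.002, -0.999]]
wrist_force: [0.4, -0.5, -0.3]
grip_width: 0.0397
grasp_force: 30.0
```

Run:
```python
from h import *
cur=state();print(cur[0],r.observe()['wrist_force'],r.observe()['grip_width'],r.observe()['grasp_force'])
a,_,_=toolR(32.8,35);print(np.rad2deg(Ro.from_matrix(cur[1]@a.T).as_rotvec()))
im,d,P=snap('wrist','w4');C=cloud(P,d)
a=np.deg2rad(32.8);ex=np.array([np.cos(a),np.sin(a)]);ey=np.array([-ex[1],ex[0]])
q=C[...,:2]-[.4606,.2732];X=q@ex*1000;Y=q@ey*1000
for x in range(-50,45,5):
    m=(abs(Y)<10)&(abs(X-x)<1.5)&(C[...,2]<.1)
    if m.sum()>5: print(x,np.round(np.percentile(C[m][:,2]*1000,[10,50,90]),1))
```

```text
[0.475505   0.28388985 0.11174312] [-0.07740676  0.60946752 -1.09124974] 0.04021366489321225 29.996682107448578
[ 17.2287077  -26.86813586   0.15507762]
-50 [30.9 31.7 32.5]
-45 [30.9 31.7 32.4]
-40 [30.7 31.7 32.6]
-35 [30.9 31.6 32.4]
-30 [30.9 31.8 32.6]
-25 [14.1 37.2 38.3]
-20 [39.1 40.2 41.3]
-15 [42.2 43.3 44.3]
-10 [45.  46.3 47.3]
-5 [48.1 49.3 50.5]
0 [51.  52.2 53.4]
5 [54.3 55.3 56.4]
10 [57.3 58.4 59.6]
15 [60.2 61.3 62.6]
20 [60.8 61.7 62.2]
25 [53.2 53.9 54.2]
30 [44.4 44.9 45.8]
```

View pics/w4.png

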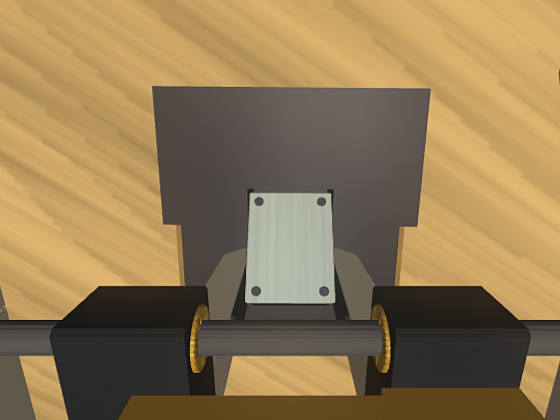

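The picture shows the camera, back at (290,248), tilted about 31° in the jaws. The depth profile puts its tail at tray x ≈ -12 mm, z ≈ 15 mm, so it is still on the cutout floor. I'll tilt a little more, then lift out.

Emit:
carry_out(
  steps=[
    [3.5,[-0.51,-0.33,0.23],[0.048,-0.073,0]],
    [3.5,[-0.89,-0.57,0.36],[0.085,-0.132,0]],
    [3.5,[-0.89,-0.57,0.36],[0.085,-0.132,0]],
    [3.5,[-0.7,-0.5,2],[0.085,-0.132,0]],
    [3.5,[-0.5,-0.4,5],[0.085,-0.132,0]],
    [3.5,[-0.5,-0.4,9],[0.085,-0.132,0]],
    [3.5,[-0.5,-0.4,12],[0.085,-0.132,0]],
    [3.5,[-0.5,-0.4,12],[0.085,-0.132,0]],
  ],
)

```text
time: 30.8
tool_pos: [0.4718, 0.2805, 0.2382]
ee_rot: [[-0.834, -0.543, 0.094], [-0.54, 0.84, 0.057], [-0.11, -0.003, -0.994]]
wrist_force: [0.5, 0.5, -1.2]
grip_width: 0.0395
grasp_force: 30.0
```

Run:
```python
from h import *
cur=state();print(cur[0],cur[1].round(3),r.observe()['joints'])
im,d,P=snap('top');C=cloud(P,d)
m=(abs(C[...,0]-.585)<.1)&(abs(C[...,1]-.01)<.1)&(im.max(-1)<60)&(C[...,2]<.02)
p=C[m];print('mat',cv2.minAreaRect((p[:,:2]*1000).astype(np.float32)),np.median(p[:,2]))
# target: over mat, yaw 0, tool tilt -55 (fingers outward)
R,ex,ey=toolR(0,-55)
print('to',go(np.array([.585,.012,.20])-R[:,2]*.065,R,cur))
R,ex,ey=toolR(15,-10);print('via',go(np.array([.50,.12,.28]),R,cur))
```

```text
[0.47064645 0.2799147  0.23292251] [[-0.835 -0.543  0.087]
 [-0.541  0.84   0.054]
 [-0.103 -0.002 -0.995]] [ 27.92039198 -10.71724886 106.26249013   0.38808444  78.57011122
 -95.04801032]
mat ((584.3696899414062, 13.185298919677734), (126.00254821777344, 125.42135620117188), 0.255668967962265) 0.0015234780891661634
to (array([  6.11, -26.79,   0.44]), array([ 0.248, -0.832, -0.537]))
via (array([  2.94, -15.99,   4.71]), array([ 0.031, -0.065, -0.312]))
```

Emit:
carry_out(
  steps=[
    [3.5,[0.7,-2.9,0.5],[0.027,-0.092,-0.06]],
    [3.5,[1.4,-5.8,1],[0.055,-0.185,-0.119]],
    [3.5,[2.1,-9,1.5],[0.083,-0.277,-0.179]],
    [3.5,[2.8,-12,1.5],[0.11,-0.37,-0.239]],
    [3.5,[3.5,-15,1],[0.138,-0.462,-0.298]],
    [3.5,[4.2,-18,1],[0.165,-0.555,-0.358]],
    [3.5,[4.9,-21,0.5],[0.193,-0.647,-0.418]],
    [3.5,[5.5,-24,0.5],[0.22,-0.74,-0.477]],
    [3.5,[6.1,-26.8,0.4],[0.248,-0.832,-0.537]],
    [3.5,[6.1,-26.8,0.4],[0.248,-0.832,-0.537]],
  ],
)

```text
time: 32.05
tool_pos: [0.5305, 0.0093, 0.2334]
ee_rot: [[-0.572, 0.004, 0.82], [0.003, 1.0, -0.003], [-0.82, 0.001, -0.572]]
wrist_force: [-0.6, -0.2, -1.7]
grip_width: 0.0398
grasp_force: 30.0
```

Run:
```python
from h import *
cur=state();print(cur[0],cur[1].round(3),r.observe()['joints'],r.observe()['grasp_force'])
R,ex,ey=toolR(0,-55)
print('to',go(np.array([.585,.012,.20])-R[:,2]*.065,R,cur))
for c in ['scene','top']:
  im,d,P=snap(c,'c_'+c);C=cloud(P,d)
im=cv2.imread('pics/c_scene.png')[150:290,200:400];cv2.imwrite('pics/c_sc.png',cv2.resize(im,None,fx=4,fy=4,interpolation=3))
im,d,P=snap('wrist');C=cloud(P,d)
m=(abs(C[...,0]-.585)<.05)&(abs(C[...,1]-.012)<.018)&(C[...,2]>.14)&(C[...,2]<.26)
p=C[m]
for z in range(140,260,8):
  s=abs(p[:,2]*1000-z)<2
  if s.sum()>5: print(z,s.sum(),np.round(np.percentile(p[s,0]*1000,[5,50,95]),1))
```

```text
[0.53098543 0.01148608 0.23520389] [[-0.573 -0.001  0.82 ]
 [-0.001  1.     0.001]
 [-0.82  -0.    -0.573]] [ -2.18945155 -33.39867451 130.77059518   3.97079041  27.6684506
 -94.83580315] 29.996752738952637
to (array([0.08, 0.05, 0.21]), array([ 0.   ,  0.001, -0.001]))
164 594 [571.1 572.1 573.1]
172 618 [571.3 572.3 573.2]
180 652 [571.3 572.3 573.3]
188 682 [571.4 572.4 573.5]
196 724 [571.4 572.5 573.5]
204 727 [571.3 572.6 573.5]
```

View pics/c_sc.png

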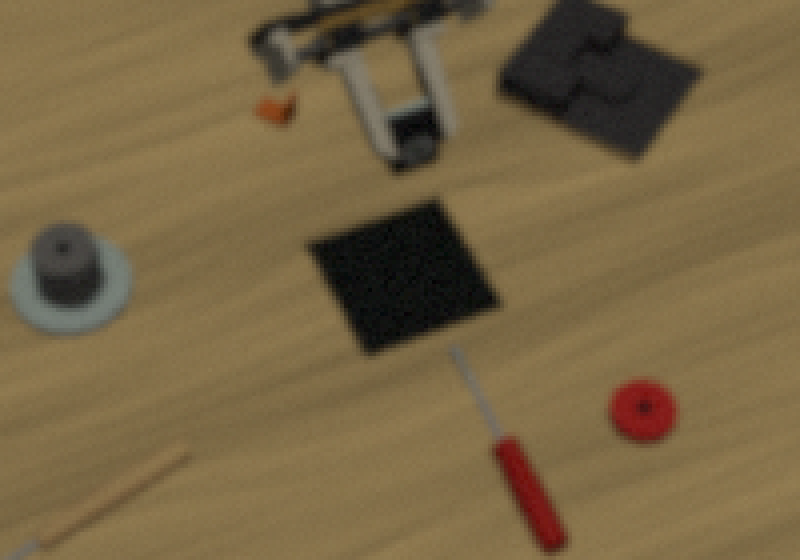

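Emit:
carry_out(
  steps=[
    [3.5,[2,0,-3],[0,0,0]],
    [3.5,[2,0,-7],[0,0,0]],
    [3.5,[2,0,-11],[0,0,0]],
    [3.5,[2,0,-14],[0,0,0]],
    [3.5,[2,0,-14.8],[0,0,0]],
    [3.5,[2,0,-14.8],[0,0,0]],
    [3.5,[2,0,-14.8],[0,0,0]],
  ],
)

```text
time: 33.1
tool_pos: [0.5516, 0.0121, 0.0888]
ee_rot: [[-0.571, -0.001, 0.821], [-0.001, 1.0, 0.001], [-0.821, -0.0, -0.571]]
wrist_force: [0.5, 0.2, -1.2]
grip_width: 0.0397
grasp_force: 30.0
```

Run:
```python
from h import *
cur=state();print(cur[0],cur[1].round(3),r.observe()['joints'],r.observe()['wrist_force'])
im,d,P=snap('wrist','w5');C=cloud(P,d)
m=(abs(C[...,1]-.012)<.010)&(abs(C[...,0]-.60)<.05)
p=C[m]
for z in range(-2,64,3):
  s=abs(p[:,2]*1000-z)<1.5
  if s.sum()>5: print(z,s.sum(),np.round(np.percentile(p[s,0]*1000,[5,50,95]),1))
```

```text
[0.55173435 0.01189733 0.08948256] [[-0.57  -0.001  0.822]
 [-0.001  1.     0.   ]
 [-0.822 -0.    -0.57 ]] [  -2.11629154  -17.54134506  135.42495876   14.28820276    7.11560463
 -105.42261124] [ 0.36458239  0.09231195 -0.3412335 ]
1 2925 [551.9 573.7 611. ]
4 23 [551.4 557.9 588.8]
10 10 [593.2 593.3 593.7]
13 236 [591.8 592.7 593.6]
16 242 [591.7 592.6 593.5]
19 245 [591.7 592.6 593.4]
22 251 [591.5 592.6 593.7]
25 265 [591.6 592.6 593.6]
28 258 [591.8 592.8 593.8]
31 262 [591.7 592.7 593.7]
34 273 [591.8 592.8 593.8]
37 278 [591.7 592.8 593.7]
40 277 [591.8 592.8 593.7]
43 290 [591.8 592.8 593.9]
46 296 [591.9 593.  593.8]
49 282 [591.7 592.7 593.7]
52 311 [592.  592.9 593.8]
55 312 [591.9 592.9 593.9]
58 316 [591.9 592.9 594. ]
61 317 [591.9 593.  594. ]
```

Emit:
carry_out(
  steps=[
    [3.5,[0,0,-0.5],[0,0,0]],
    [3.5,[0,0,-0.8],[0,0,0]],
    [3.5,[0,0,-0.8],[0,0,0]],
    [3.5,[0,0,-0.8],[0,0,0]],
  ],
)

```text
time: 33.75
tool_pos: [0.5513, 0.0117, 0.0802]
ee_rot: [[-0.571, -0.0, 0.821], [-0.0, 1.0, -0.0], [-0.821, -0.0, -0.571]]
wrist_force: [0.4, -0.1, 1.0]
grip_width: 0.0396
grasp_force: 30.0
```

```bash
cat > c.py <<'E'
from h import *
cur=state(2);o=r.observe();print(cur[0],cur[1].round(3).tolist(),np.round(o['joints'],1),np.round(o['wrist_force'],1),o['grip_width'],o['time'])
im,d,P=snap('wrist');C=cloud(P,d)
m=(abs(C[...,1]-.012)<.010)&(abs(C[...,0]-.593)<.004);p=C[m]
h=np.histogram(p[:,2]*1000,np.arange(-1,20))[0];print(h)
E
python3 c.py
```

```text
[0.5512892  0.01165348 0.08016814] [[-0.572, -0.0, 0.821], [-0.0, 1.0, -0.0], [-0.821, -0.0, -0.572]] [  -2.1  -16.5  135.7   17.1    6.  -108.2] [ 0.8 -0.5  0.9] 0.03983567351864024 33.85
[  0   0 115  80  77  78  81  82  81  76  90  84  81  79  89  81  89  90
  84  96]
```

Emit:
carry_out(
  steps=[
    [3.5,[0,0,-0.05],[0,0,0]],
    [3.5,[0,0,-0.05],[0,0,0]],
    [6,[0,0,-0.05],[0,0,0]],
    [6,[0,0,-0.05],[0,0,0]],
    [6.5,[0,0,-0.05],[0,0,0]],
    [6.5,[0,0,2],[0,0,0]],
    [6.5,[0,0,6],[0,0,0]],
    [6.5,[0,0,10],[0,0,0]],
    [6.5,[0,0,14],[0,0,0]],
    [6.5,[0,0,14],[0,0,0]],
  ],
)

```text
time: 34.9
tool_pos: [0.5524, 0.0116, 0.2271]
ee_rot: [[-0.564, -0.0, 0.825], [-0.001, 1.0, -0.0], [-0.825, -0.001, -0.564]]
wrist_force: [0.3, 1.1, 0.5]
grip_width: 0.0649
grasp_force: 0.0
```

```bash
cat > f.py <<'E'
from h import *
cur=state(2);o=r.observe();print(cur[0],np.round(o['joints'],1),o['time'])
R,ex,ey=toolR(0,35)
# camera standing: back face x=.593, centre x=.606, top z .054; grasp point z = .002+26+10
G=np.array([.606,.0117,.042]);print('high',go(G-R[:,2]*.065+[0,0,.14],R,cur))
E
python3 f.py
```

```text
[0.55150746 0.01167814 0.22215771] [ -2.1 -29.1 129.7   4.3  24.3 -95.1] 35.0
high (array([9.18, 0.  , 1.31]), array([-0.   ,  1.575, -0.   ]))
```

Emit:
carry_out(
  steps=[
    [6.5,[1,0,1.5],[0,0.14,0]],
    [6.5,[2,0,2.5],[0,0.28,0]],
    [6.5,[3,0,3],[0,0.42,0]],
    [6.5,[4,0,3],[0,0.56,0]],
    [6.5,[5,0,3],[0,0.7,0]],
    [6.5,[6,0,3],[0,0.84,0]],
    [6.5,[7,0,3],[0,0.98,0]],
    [6.5,[8,0,2.5],[0,1.12,0]],
    [6.5,[9,0,2],[0,1.26,0]],
    [6.5,[9.5,0,1.3],[0,1.4,0]],
  ],
)

```text
time: 36.0
tool_pos: [0.6468, 0.0117, 0.231]
ee_rot: [[-0.902, -0.0, -0.431], [-0.001, 1.0, 0.0], [0.431, 0.001, -0.902]]
wrist_force: [-0.7, 0.1, -0.1]
grip_width: 0.0651
grasp_force: 0.0
```

```bash
cat > f.py <<'E'
from h import *
cur=state(2);o=r.observe();print(cur[0],np.round(o['joints'],1),o['time'])
im,d,P=snap('wrist','w6');C=cloud(P,d)
m=(d>0)&(abs(C[...,1]-.012)<.05)&(abs(C[...,0]-.606)<.04)&(abs(C[...,2]-.054)<.004)
n,l,s,c=cv2.connectedComponentsWithStats(m.astype(np.uint8));j=1+np.argmax(s[1:,4]);p=C[l==j]
rc=cv2.minAreaRect((p[:,:2]*1000).astype(np.float32));print(rc,np.median(p[:,2]))
R,ex,ey=toolR(0,50)
G=np.array([rc[0][0]/1000+.008,rc[0][1]/1000,.040]);print('high',go(G-R[:,2]*.065+[0,0,.10],R,cur));print('grasp',go(G-R[:,2]*.065,R,cur))
E
python3 f.py
```

```text
[0.64691048 0.01166542 0.22698492] [ -1.1  17.   79.7  -0.5 109.  -91.2] 36.1
((605.1726684570312, 11.554488182067871), (39.34938430786133, 25.616710662841797), 89.96930694580078) 0.05354270057539525
high (array([ 1.61, -0.01, -4.52]), array([-0.001,  0.424, -0.   ]))
grasp (array([ 1.610e+00, -1.000e-02, -1.452e+01]), array([-0.001,  0.424, -0.   ]))
```

Emit:
carry_out(
  steps=[
    [6.5,[0.8,0,-1],[0,0.14,0]],
    [6.5,[1.6,0,-2.5],[0,0.28,0]],
    [6.5,[1.6,0,-4.5],[0,0.424,0]],
    [6.5,[1.6,0,-4.5],[0,0.424,0]],
    [6.5,[1.6,0,-8],[0,0.424,0]],
    [6.5,[1.6,0,-11.5],[0,0.424,0]],
    [6.5,[1.6,0,-14],[0,0.424,0]],
    [6.5,[1.6,0,-14.5],[0,0.424,0]],
    [6.5,[1.6,0,-14.5],[0,0.424,0]],
    [6.5,[1.6,0,-14.5],[0,0.424,0]],
  ],
)

```text
time: 37.15
tool_pos: [0.6627, 0.0117, 0.0908]
ee_rot: [[-0.655, -0.0, -0.756], [-0.0, 1.0, 0.0], [0.756, 0.0, -0.655]]
wrist_force: [-0.9, -0.4, 0.5]
grip_width: 0.0649
grasp_force: 0.0
```

Run:
```python
from h import *
cur=state(2);o=r.observe();print(cur[0],np.round(o['joints'],1),np.round(o['wrist_force'],1))
R,ex,ey=toolR(0,50);G=np.array([.6132,.0116,.040]);print('grasp',go(G-R[:,2]*.065,R,cur))
```

```text
[0.66274528 0.01169245 0.0904803 ] [ -1.   35.6  73.4  -0.8 120.2 -91.1] [-0.1 -0.1 -0.5]
grasp (array([ 0.02, -0.01, -0.87]), array([-0.   ,  0.015, -0.   ]))
```

Emit:
carry_out(
  steps=[
    [6.5,[0,0,-0.87],[0,0.015,0]],
    [6.5,[0,0,-0.87],[0,0.015,0]],
    [6.5,[0,0,-0.87],[0,0.015,0]],
    [3.5,[0,0,-0.87],[0,0.015,0]],
    [3.5,[0,0,-0.87],[0,0.015,0]],
    [3.5,[0,0,-0.87],[0,0.015,0]],
    [3.5,[0,0,-0.87],[0,0.015,0]],
    [3.5,[0,0,-0.87],[0,0.015,0]],
    [3.5,[0,0,2],[0,0.015,0]],
    [3.5,[0,0,6],[0,0.015,0]],
  ],
)

```text
time: 38.25
tool_pos: [0.6615, 0.0117, 0.1467]
ee_rot: [[-0.637, -0.0, -0.771], [-0.0, 1.0, 0.0], [0.771, 0.0, -0.637]]
wrist_force: [0.7, 0.5, -1.0]
grip_width: 0.0394
grasp_force: 30.0
```

Run:
```python
from h import *
cur=state(2);o=r.observe();print(cur[0],np.round(o['joints'],1),np.round(o['wrist_force'],1),o['grip_width'],o['grasp_force'])
R,ex,ey=toolR(0,-40);G=np.array([.600,.0116,.12]);print('to',go(G-R[:,2]*.065,R,cur))
```

```text
[0.66328388 0.011699   0.15451056] [ -1.   32.7  71.4  -0.9 125.7 -91.2] [0.7 0.3 0.1] 0.0399618789546744 29.99992847442627
to (array([-1.051e+01, -1.000e-02,  1.530e+00]), array([ 0.   , -1.568, -0.   ]))
```

Emit:
carry_out(
  steps=[
    [3.5,[-0.7,0,1],[0,-0.14,0]],
    [3.5,[-1.7,0,2],[0,-0.28,0]],
    [3.5,[-2.8,0,2.8],[0,-0.42,0]],
    [3.5,[-3.9,0,3.2],[0,-0.56,0]],
    [3.5,[-5,0,3.4],[0,-0.7,0]],
    [3.5,[-6,0,3.4],[0,-0.84,0]],
    [3.5,[-7,0,3.2],[0,-0.98,0]],
    [3.5,[-8,0,3],[0,-1.12,0]],
    [3.5,[-9,0,2.6],[0,-1.26,0]],
    [3.5,[-9.8,0,2],[0,-1.4,0]],
  ],
)

```text
time: 39.35
tool_pos: [0.5637, 0.0117, 0.1685]
ee_rot: [[-0.863, -0.0, 0.505], [-0.0, 1.0, -0.0], [-0.505, -0.0, -0.863]]
wrist_force: [1.7, 0.3, -1.0]
grip_width: 0.0399
grasp_force: 30.0
```

Run:
```python
from h import *
cur=state(2);o=r.observe();print(cur[0],np.round(o['joints'],1),np.round(o['wrist_force'],1),o['grip_width'],o['grasp_force'])
R,ex,ey=toolR(0,-40);G=np.array([.600,.0116,.12]);print('to',go(G-R[:,2]*.065,R,cur))
```

```text
[0.5613922  0.01179164 0.16532103] [ -1.7 -16.8 120.2   1.2  46.6 -92.4] [ 0.3 -0.7 -1.7] 0.03982006216049372 29.99932587146759
to (array([-0.32, -0.02,  0.45]), array([ 0.   , -0.175, -0.   ]))
```

Emit:
carry_out(
  steps=[
    [3.5,[-0.2,0,0.2],[0,-0.09,0]],
    [3.5,[-0.3,0,0.4],[0,-0.175,0]],
    [3.5,[-0.3,0,0.4],[0,-0.175,0]],
    [3.5,[-0.3,0,0.4],[0,-0.175,0]],
  ],
)

```text
time: 39.85
tool_pos: [0.5616, 0.0117, 0.1725]
ee_rot: [[-0.769, -0.0, 0.64], [-0.0, 1.0, 0.0], [-0.64, -0.0, -0.769]]
wrist_force: [-0.2, 1.0, -1.3]
grip_width: 0.0402
grasp_force: 30.0
```

```bash
cat > lv.py <<'E'
from h import *
cur=state(2);o=r.observe();print(cur[0],np.round(o['joints'],1),np.round(o['wrist_force'],1),o['grip_width'],o['grasp_force'])
im,d,P=snap('wrist','w7');C=cloud(P,d)
m=(d>0)&(abs(C[...,1]-.0116)<.015)&(abs(C[...,0]-.59)<.06)&(C[...,2]>.03)&(C[...,2]<.16);p=C[m]*1000
for x in range(540,650,4):
  s=abs(p[:,0]-x)<1
  if s.sum()>5: print(x,s.sum(),np.round(np.percentile(p[s,2],[5,50,95]),1))
E
python3 lv.py
```

```text
[0.56181323 0.01166961 0.17254887] [ -1.9 -20.5 124.4   2.   36.3 -93.1] [ 0.9 -0.7 -1.3] 0.03970921927070521 29.9995619058609
588 2483 [102.9 115.1 125.6]
592 120 [126.5 127.  127.4]
596 113 [126.6 127.1 127.4]
600 128 [126.7 127.1 127.9]
604 114 [126.9 127.5 128.1]
608 95 [127.  127.9 128.4]
612 89 [127.4 128.  128.4]
616 79 [127.6 128.1 128.5]
620 66 [127.1 127.9 128.3]
624 55 [127.  127.7 128.1]
628 54 [126.8 127.3 127.8]
632 57 [126.8 127.1 127.5]
636 59 [126.8 127.1 127.5]
640 6 [126.7 126.8 126.8]
```

View pics/w7.png

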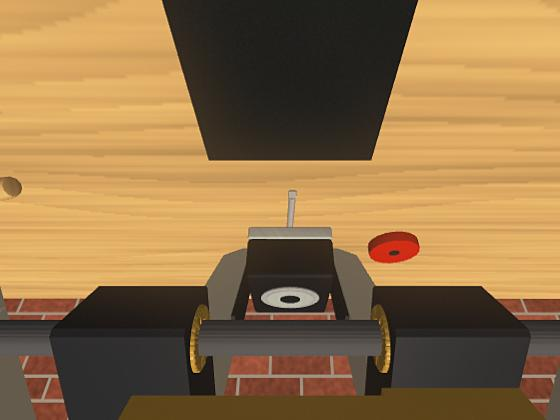

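The lens now faces up at (290,298) and the top is level at z ≈ 127 mm. I'll set it on the mat for a vertical regrip.

Emit:
carry_out(
  steps=[
    [3.5,[0,0,-4],[0,0,0]],
    [3.5,[0,0,-7.5],[0,0,0]],
    [3.5,[0,0,-9.2],[0,0,0]],
    [3.5,[0,0,-9.6],[0,0,0]],
    [3.5,[0,0,-9.6],[0,0,0]],
    [3.5,[0,0,-9.6],[0,0,0]],
  ],
)

```text
time: 40.6
tool_pos: [0.562, 0.0117, 0.0776]
ee_rot: [[-0.765, -0.0, 0.644], [-0.0, 1.0, 0.0], [-0.644, -0.0, -0.765]]
wrist_force: [0.1, 0.1, -1.2]
grip_width: 0.0395
grasp_force: 30.0
```

```bash
python3 lv.py
```

```text
[0.56192976 0.01168542 0.07772227] [ -1.9 -13.1 128.6   2.9  24.4 -94.1] [-0.6 -0.4 -1. ] 0.03969666885341972 29.999763071537018
588 184 [30.  31.  32.2]
592 130 [31.9 32.3 32.7]
596 114 [32.  32.4 32.8]
600 130 [32.  32.4 33.2]
604 115 [32.3 32.9 33.6]
608 89 [32.3 33.1 33.6]
612 89 [32.7 33.4 33.8]
616 72 [32.8 33.4 34. ]
620 59 [32.6 33.3 33.7]
624 62 [32.5 33.2 33.6]
628 46 [32.3 32.8 33.3]
632 62 [32.2 32.6 33. ]
636 62 [32.4 32.6 33. ]
```

Top should be at 28; it is at 32.4. Lower 0.4 cm more and release, then lift off.

Emit:
carry_out(
  steps=[
    [3.5,[0,0,-0.3],[0,0,0]],
    [3.5,[0,0,-0.42],[0,0,0]],
    [3.5,[0,0,-0.42],[0,0,0]],
    [6,[0,0,-0.42],[0,0,0]],
    [6,[0,0,-0.42],[0,0,0]],
    [6,[0,0,-0.42],[0,0,0]],
    [6,[0,0,3],[0,0,0]],
    [6,[0,0,7],[0,0,0]],
    [6,[0,0,11],[0,0,0]],
    [6,[0,0,12],[0,0,0]],
  ],
)

```text
time: 41.75
tool_pos: [0.5622, 0.0117, 0.2014]
ee_rot: [[-0.762, -0.0, 0.648], [-0.0, 1.0, -0.0], [-0.648, -0.0, -0.762]]
wrist_force: [-0.7, -0.7, -0.6]
grip_width: 0.0599
grasp_force: 0.0
```

Emit:
carry_out(
  steps=[
    [6,[1,0,0.5],[0,0.14,0]],
    [6,[2,0,1],[0,0.28,0]],
    [6,[3,0,1.5],[0,0.42,0]],
    [6,[4,0,2],[0,0.56,0]],
    [6,[5,0,2],[0,0.698,0]],
    [6,[5,0,2],[0,0.698,0]],
    [6,[5,0,2],[0,0.698,0]],
  ],
)

```text
time: 42.45
tool_pos: [0.6113, 0.0117, 0.2146]
ee_rot: [[-1.0, -0.0, 0.001], [-0.0, 1.0, 0.0], [-0.001, 0.0, -1.0]]
wrist_force: [-0.7, 0.1, -0.5]
grip_width: 0.06
grasp_force: 0.0
```

```bash
cat > g.py <<'E'
from h import *
import sys
cx,cy,zt=map(float,sys.argv[1:4])
cur=state(3);o=r.observe();print(cur[0],np.round(o['joints'],1),o['time'])
im,d,P=snap('wrist','w8');C=cloud(P,d)
m=(d>0)&(np.hypot(C[...,1]-cy,C[...,0]-cx)<.05)&(abs(C[...,2]-zt)<.004)
n,l,s,c=cv2.connectedComponentsWithStats(m.astype(np.uint8));j=1+np.argmax(s[1:,4]);p=C[l==j]
rc=cv2.minAreaRect((p[:,:2]*1000).astype(np.float32));print(rc,np.median(p[:,2]))
A=np.c_[p[:,:2],np.ones(len(p))];print('slope',np.rad2deg(np.linalg.lstsq(A,p[:,2],rcond=None)[0][:2]))
R,ex,ey=toolR(0,0)
# grasp: tips 3 mm above underside
G=np.array([*np.array(rc[0])/1000,zt-.026+.003+.084]);print('grasp',go(G,R,cur))
E
python3 g.py .614 .0117 .028
```

```text
[0.61056241 0.01172722 0.21569119] [ -1.3   0.7  96.9   0.   82.2 -91.3] 42.6
((614.3853759765625, 11.39355754852295), (39.94859313964844, 51.528419494628906), 89.76031494140625) 0.027868294760801895
slope [ 0.23684416 -0.02702945]
grasp (array([  0.38,  -0.03, -12.67]), array([-0.   ,  0.003, -0.   ]))
```

Emit:
carry_out(
  squeeze=25,
  steps=[
    [6,[0.4,0,-4.5],[0,0,0]],
    [6,[0.4,0,-9],[0,0,0]],
    [6,[0.4,0,-11.8],[0,0,0]],
    [6,[0.4,0,-12.7],[0,0,0]],
    [6,[0.4,0,-12.7],[0,0,0]],
    [6,[0.4,0,-12.7],[0,0,0]],
    [3.5,[0.4,0,-12.7],[0,0,0]],
    [3.5,[0.4,0,-12.7],[0,0,0]],
    [3.5,[0.4,0,-12.7],[0,0,0]],
    [3.5,[0.4,0,-12.7],[0,0,0]],
  ],
)

```text
time: 43.65
tool_pos: [0.6154, 0.0117, 0.0898]
ee_rot: [[-1.0, -0.0, 0.001], [-0.0, 1.0, 0.0], [-0.001, 0.0, -1.0]]
wrist_force: [-1.8, -0.0, 5.1]
grip_width: 0.0397
grasp_force: 25.0
```

Emit:
carry_out(
  steps=[
    [3.5,[0,0,2],[0,0,0]],
    [3.5,[0,0,6],[0,0,0]],
    [3.5,[0,0,10],[0,0,0]],
    [3.5,[-2.5,-4.5,10.5],[0,0,0]],
    [3.5,[-4.5,-9,10.5],[0,0,0]],
    [3.5,[-6.5,-13.5,10.5],[0,0,0]],
    [3.5,[-8.5,-18,10.5],[0,0,0]],
    [3.5,[-10.5,-22,10.5],[0,0,0]],
    [3.5,[-12,-25,10.5],[0,0,0]],
    [3.5,[-13.2,-26,10.5],[0,0,0]],
  ],
)

```text
time: 44.65
tool_pos: [0.482, -0.2505, 0.194]
ee_rot: [[-1.0, 0.002, -0.0], [0.002, 1.0, -0.0], [0.0, -0.0, -1.0]]
wrist_force: [0.9, -0.5, -0.5]
grip_width: 0.04
grasp_force: 25.0
```

Emit:
carry_out(
  steps=[
    [3.5,[0,0,0],[0,0,0]],
    [3.5,[0,0,0],[0,0,0]],
    [3.5,[0,0,0],[0,0,0]],
  ],
)

```text
time: 44.95
tool_pos: [0.4838, -0.2474, 0.1941]
ee_rot: [[-1.0, -0.001, 0.0], [-0.001, 1.0, 0.0], [-0.0, 0.0, -1.0]]
wrist_force: [-0.1, 0.5, -0.5]
grip_width: 0.0395
grasp_force: 25.0
```

```bash
cat > k.py <<'E'
from h import *
cur=state(3);o=r.observe();print(cur[0],np.round(o['joints'],1),o['time'],o['grip_width'],np.round(o['wrist_force'],1))
im,d,P=snap('wrist');C=cloud(P,d);t=cur[0];zt=t[2]-.061
m=(d>0)&(np.hypot(C[...,1]-t[1],C[...,0]-t[0])<.04)&(abs(C[...,2]-zt)<.006)&(abs(C[...,1]-t[1])<.0195)
n,l,s,c=cv2.connectedComponentsWithStats(m.astype(np.uint8));j=1+np.argmax(s[1:,4]);p=C[l==j]
print('held cam',cv2.minAreaRect((p[:,:2]*1000).astype(np.float32)),np.median(p[:,2]))
for z,R in((.056,.028),(.008,.052)):
  try:print(circ('wrist',np.array([.4805,-.2535]),z,R))
  except Exception as e:print('none')
E
python3 k.py
```

```text
[ 0.48375612 -0.24743426  0.19409948] [ -29.8   -7.   106.4    0.    80.6 -119.9] 45.1 0.039428224364479375 [ 0.4 -0.2 -1.1]
held cam ((480.5601806640625, -247.43240356445312), (48.61532211303711, 38.99375534057617), 0.016297467052936554) 0.13218045898370226
(array([ 480.8, -253.9]), 38, 0.19, 'z', 55.7)
(array([ 481. , -252.7]), 53, 0.26, 'z', 7.7)
```

Emit:
carry_out(
  steps=[
    [3.5,[-0.16,-0.6,0],[0,0,0]],
    [3.5,[-0.16,-0.6,-2],[0,0,0]],
    [3.5,[-0.16,-0.6,-4],[0,0,0]],
    [3.5,[-0.16,-0.6,-4.7],[0,0,0]],
    [3.5,[-0.16,-0.6,-4.7],[0,0,0]],
    [3.5,[-0.16,-0.6,-4.7],[0,0,0]],
  ],
)

```text
time: 45.85
tool_pos: [0.4818, -0.2546, 0.148]
ee_rot: [[-1.0, -0.0, 0.001], [-0.0, 1.0, -0.0], [-0.001, -0.0, -1.0]]
wrist_force: [-0.3, 1.0, -0.9]
grip_width: 0.0396
grasp_force: 25.0
```

```bash
python3 k.py
```

```text
[ 0.48193222 -0.2545401   0.1481928 ] [ -30.5   -4.7  108.8    0.    75.9 -120.5] 46.0 0.039800799482610096 [ 0.5 -0.3 -0.5]
held cam ((479.07318115234375, -254.54022216796875), (38.99588394165039, 48.437530517578125), 89.96320343017578) 0.08622410876936953
(array([ 480.7, -254.2]), 22, 0.15, 'z', 55.5)
(array([ 481. , -252.8]), 47, 0.17, 'z', 7.7)
```

Emit:
carry_out(
  steps=[
    [3.5,[0,0.1,-0.2],[0,0,0]],
    [3.5,[0,0.1,-0.4],[0,0,0]],
    [3.5,[0,0.1,-0.45],[0,0,0]],
    [3.5,[0,0.1,-0.45],[0,0,0]],
    [3.5,[0,0.1,-0.45],[0,0,0]],
  ],
)

```text
time: 46.65
tool_pos: [0.4819, -0.2533, 0.1437]
ee_rot: [[-1.0, -0.0, 0.001], [-0.0, 1.0, -0.0], [-0.001, -0.0, -1.0]]
wrist_force: [-3.2, 2.5, 11.4]
grip_width: 0.0398
grasp_force: 25.0
```

Emit:
carry_out(
  steps=[
    [6,[0,0,0],[0,0,0]],
    [6,[0,0,0],[0,0,0]],
    [6,[0,0,0],[0,0,0]],
    [6,[0,0,0],[0,0,0]],
    [6,[0,0,3],[0,0,0]],
    [6,[0,0,7],[0,0,0]],
    [6,[0,0,11],[0,0,0]],
    [6,[-1,3,12],[0,0,0]],
    [6,[-2,5,12],[0,0,0]],
    [6,[-2,5,12],[0,0,0]],
  ],
)

```text
time: 47.65
tool_pos: [0.4611, -0.2018, 0.2633]
ee_rot: [[-1.0, -0.001, 0.001], [-0.001, 1.0, -0.0], [-0.001, -0.0, -1.0]]
wrist_force: [0.5, -1.3, 0.3]
grip_width: 0.0599
grasp_force: 0.0
```

```bash
python3 g.py .481 -.2535 .082
python3 - <<'E'
from h import *
for z in(.056,.044,.032,.020):
  try:print(circ('wrist',np.array([.4805,-.2535]),z,.028))
  except Exception:print('none',z)
print(circ('wrist',np.array([.4805,-.2525]),.008,.052))
print(discs('top'));print(r.observe()['time'])
E
```

```text
[ 0.46160691 -0.20315947  0.26272059] [ -26.7  -14.3  106.2    0.    88.  -116.7] 47.8
((481.0870056152344, -253.5393829345703), (52.16067886352539, 40.2450065612793), 0.06576746702194214) 0.08188383429833146
slope [ 0.68207367 -0.52016976]
grasp (array([  1.95,  -5.04, -11.97]), array([ 0.,  0., -0.]))
(array([ 480.3, -254.5]), 32, 0.33, 'z', 55.7)
(array([ 480.5, -253.8]), 11, 0.13, 'z', 43.4)
(array([ 480.6, -253.8]), 5, 0.08, 'z', 31.6)
(array([ 480.6, -253.8]), 1, 0.0, 'z', 19.6)
(array([ 480.9, -252.8]), 59, 0.34, 'z', 7.7)
[(424.8, 251.4, 'R', 71.3, 'z', 32.2, 'bb', np.float64(424.8), np.float64(251.8), array([121.7, 139.6]), np.int32(1744), array([184., 254.])), (360.2, 487.8, 'R', 30.4, 'z', 67.8, 'bb', np.float64(360.2), np.float64(477.8), array([60.8, 21.1]), np.int32(237), array([105., 284.]))]
48.15
```

View pics/w8.png

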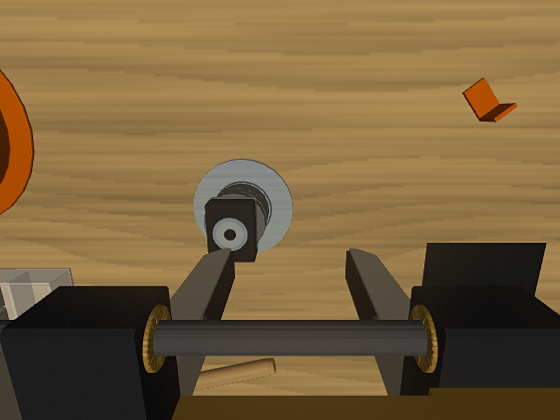

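The camera sits lens up at (230,232) on the stack, within about 1 mm of the stack and base axes, top at z = 82 mm. No grey discs are left over and the robot is touching nothing, so I'm handing it in.

```bash
python3 -c "
from h import *
print(workorder.sign_off())"
```

```text
the job is handed in; nothing more can be done
None
```

The job is handed in at about 48 s of robot time: all four grey discs found are stacked on the base and the camera is on top, lens up, within about 1 mm of centre; the other things were not touched.

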